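# Hang the inline screwdriver on its snap hook

### The job

Pick up the cordless inline screwdriver and clip it onto the snap hook of the tool stand: with the steel ring at its rear end press the gate inward, bring the ring over the nose and down inside the hook, and let the gate snap shut behind it. Still holding the screwdriver, prove the clip with a steady half-second pull of about 10 N straight back out towards the gate side, and never load the hook with more than 18 N. Then tip the bit end down by hand, about halfway to upright, before you let go (do not drop it from level), so that it hangs quietly from the closed hook with its bit down, and leave the other things on the bench where they are.

Things in the scene. Friction and masses are not known exactly. Their poses are not given: they have to be found in the camera images.
- driver: Grey cordless inline screwdriver, 205 mm long, 0.28 to 0.46 kg, lying flat on the bench. Origin on its underside, below the middle of the housing; z up as it lies, x along the tool to the rear end with the ring. Tool axis 15 mm above the origin. Nosepiece and bit reach to x = -107 mm. Centre of mass within 10 mm of the housing's middle.
- housing (a point): Middle of the housing on the tool's axis, 15 mm above driver's origin; same axes. Housing: rounded bar 32 mm wide (y), 30 mm high (z), from x = -60 to +55 mm, black rubber grip band round the middle: hold it here.
- ring_top (a point): Point of the screwdriver's steel ring farthest from the housing, on the wire's centre line: x = 95, z = 15 mm in driver; same axes. The ring is rigid with the housing and lies in the tool's x-y plane (level as the tool lies); wire 5 mm thick, inside diameter 28 mm, centre 16.5 mm back from this point.
- stand: Fixed steel tool stand. Origin on the bench straight below the hook's pin. Base 130 mm square and 20 mm post centred at x = 20, y = -170 mm; level arm along y (-190 to +25 mm) at 361 to 377 mm height; under its end a clevis whose pin, along y at 340 mm, carries the snap hook. The hook's gate looks to -x: the ring comes in along +x.
- bow (a point): Lowest point of the inside of the hook's bow, 105 mm below the pin (235 mm above the bench at rest). Axes move with the hook: x into the hook from the gate side, z up. Hook: 8 mm round steel bar bent in the x-z plane, spine centred at x = +14 mm, bow inside radius 10 mm, nose centred at x = -14 mm, its rounded top at z = +23 mm. Clear inside from x = -10 to +10 mm.
- gate_end (a point): Centre of the gate's rounded free end; x = -14, z = +27 mm from bow when shut, just above the nose. The gate is a 7 mm round bar hinged 38 mm above this point. A ring wire pressed in 9 to 13 mm above the nose's top is clear of the nose once the gate stands at 0.40 to 0.50; lowered 20 to 27 mm from there it slips under this end and the gate snaps shut.
- hook (a joint): Swing of the whole hook about its pin in a rubber bush, rad: 0 hanging straight, positive with the bow pushed to +x, negative pulled back to the gate side; to a rubber-faced lip of the clevis that stops it at -0.10; range to +0.45. The bush is soft and springs back by itself: the hook gives way by 10 mm and more while the gate is pressed or the tool pulled; against the lip the force climbs fast.
- gate (a joint): Opening of the sprung gate, rad: 0 shut, positive inward (free end to +x), 0.55 at its stop; it cannot open outward. Spring moment 0.15 N m when shut, 0.3 N m at 0.5 rad: some 5 to 10 N where the ring presses; at the stop the force climbs steeply.
- glue: White glue bottle, 58 mm diameter, 150 mm tall, bystander. Origin under its centre.
- hammer: Hammer lying on the bench, bystander. Origin under it.
- tray: Wooden tray with brass hinges and screws, 100 x 140 x 30 mm, bystander. Origin under its centre.
- square: Try square lying flat: wooden stock 95 mm, steel blade 150 mm, 22 mm high, bystander. Origin under the stock's middle.
- plane: Bench plane 150 mm long, 65 mm high, bystander. Origin under its centre.
- pencils: Aluminium cup with pencils, 64 mm diameter, 150 mm tall, bystander. Origin under its centre.
There are look-alikes about, which are no part of the job. Several things have the shape of the driver; the one meant has the colours described above.

How it is judged:
By the outcome, as a careful person would: the job done as asked, in the order asked, and still so for the second after the job is handed in, with the robot touching nothing.
It also fails if it takes over 72 s, if anything falls off the work surface, if the arm or the gripper's body presses on something with over 40 N, if the wrist force passes 120 N, or if a joint passes its speed limit or range.

### The arm

A 6-joint arm with a two-finger parallel gripper is mounted at the origin on the work surface. World frame = base frame: x ahead of the robot, y to its left, z up, the work surface at z = 0. Lengths are in m, angles in rad, forces in N, time in s.
With the tool pointing down it reaches from about 0.275 to 0.75 m from the base axis. Payload 10.2 kg.
Tool frame: the origin (TCP) lies between the finger pads; the fingertips stand 25 mm ahead of it and the grasp point (between the pads) lies 6 mm ahead of it; z points along the fingers, x is the direction in which the jaws open and shut, and the axes are right-handed (so a half turn about z gives the same grasp; the last joint's range is limited). The gripper opens to 85 mm and grips with 20 to 120 N. Pads are 22 mm wide; open, the fingers measure 114 mm over their backs; the gripper's body (76 mm by 85 mm) begins 54 mm behind the grasp point. The pads swing forward as they close: fully open they stand 13 mm farther back than shut.
Start: joints at [1.113, 0.313, 1.498, -0, 1.331, -0.223], TCP at [0.122, 0.511, 0.224] pointing down, gripper open.
Joint ranges: [-2.94, 2.94], [-0.97, 2.17], [0.19, 2.56], [-1.23, 4.37], [0.02, 3.11], [-2.88, 2.88]. Speed limits (rad/s): [2.39, 2.39, 3.01, 3.14, 3.14, 3.14].

### API

Orientations are given as a unit quaternion [w, x, y, z].
In Python, from plant import sense, snapshot, camera_params, job_done gives the robot as it stands.
- The arm moves only by the tool step_arm, never from a script. Its argument "plan" is a list that holds one entry, the list of rows, each a list of 6 numbers: the shift along the tool's x, y, z in mm, then the turn, a rotation vector about the tool's x, y, z in degrees. A call has 1 to 10 rows; each row is the pose to reach, as a shift and turn from the pose commanded when the call began, along the tool's axes at that moment; what a row does not reach only later rows make up. A row lasts 1/10 s, in which the tool goes at most 50 mm and 8.59 degrees, less where a joint would pass 70% of its speed; a pose out of reach is approached as far as the arm can. A call with a gripper value outside its range is refused whole. "jaw" is the gripper's target within -1 to 1 (fully open at 1, half-way at 0, shut at -1), set as the call begins (left out, the last holds). The fingers move at their own pace and stop on an object; the grip force is fixed at half the most. Time passes only in rows, so rows that repeat a pose let the fingers close. It gives the time, the measured TCP pose, the force and the opening at its end, in the units of the state.
- sense(): the state, without advancing time (a new reading comes with each control period).
- snapshot(name): name is "scene" or "top" or "wrist"; returns the picture (420x560x3 uint8, red, green, blue); there is no depth.
- camera_params(name): a dict with "camera_matrix" (3x3 intrinsics, pixels), "k1" (the pictures are not rectified: a ray, as slopes to the right and down, at radius r is drawn at 1 + k1 r^2 times it, then the intrinsics apply), "pose" (4x4, takes a point from camera to world coordinates); the wrist camera has in their place "mount" (4x4, takes a point from camera to tool coordinates, whose origin is the TCP and whose axes are the tool frame's). Camera axes: x right, y down, z forward; pixel columns grow to the right and rows downward; lengths in m; the calibration is good to about 2 mm. A picture is of the moment at which its call begins: read the wrist's pose just before it. camera_params takes no time and is no camera call.
- job_done(): hands the job in, once; it reports no verdict.
The state is a dict: "t": time; "joint_positions": joint angles; "qvel": joint speeds; "effort": joint torques, N m; "eef_pos": TCP position; "eef_rot": TCP orientation; "contact_force": force on the tool from outside, world axes, zero at the start; "moment": the same for the moment, N m; "finger_gap": opening from 0.0 (shut) to 1.0 (fully open).
Only numpy, scipy, OpenCV 4.12 (cv2) and the standard library are available. Lean on these libraries where they do the work, as an engineer would, in place of code of your own. Each camera call takes 0.05 s, during which the arm holds its last target.

## Working session

There is one attempt and no reset: what is moved stays moved. The work goes in short steps, Python scripts to look and compute and a tool call to move; the robot and the scene stay as the last step left them, time stands still between calls to the robot, and variables do not carry over. Pictures are saved under pics/ and viewed, and the job is handed in when it is done.

Besides the shell and the picture viewer there is one more tool, called after "Emit:" as name(argument=value, ...) on one line, values as JSON. step_arm: Moves the arm, as the interface text tells. Its arguments: {"type":"object","properties":{"plan":{"type":"array","items":{"type":"array","items":{"type":"array","items":{"type":"number"}}}},"jaw":{"type":"number"}},"required":["plan"]}

```bash
mkdir -p pics; ls
python3 - <<'E'
from plant import sense,snapshot,camera_params
import cv2
s=sense();print(s)
for n in("scene","top","wrist"):
    im=snapshot(n);cv2.imwrite(f"pics/{n}0.png",im[:,:,::-1]);print(n,camera_params(n))
E
```

```text
pics
{'t': 0.0, 'joint_positions': array([ 1.11261428e+00,  3.13458978e-01,  1.49846824e+00,  4.43717738e-05,
        1.33096399e+00, -2.23392063e-01]), 'qvel': array([-0.0009638 ,  0.00027777, -0.00080445, -0.00276029,  0.00181549,
       -0.0011086 ]), 'effort': array([ 1.05928015e-03, -4.12264431e+01, -2.59746766e+01, -4.32758247e-05,
        4.14809081e-03, -9.70324834e-06]), 'eef_pos': array([0.12201117, 0.51035186, 0.22361875]), 'eef_rot': array([ 2.59807598e-04,  7.85063212e-01,  6.19415314e-01, -5.95424246e-04]), 'contact_force': array([ 0.04759621,  0.10430243, -0.28656346]), 'moment': array([ 0.04426057,  0.01109842, -0.00978689]), 'finger_gap': 0.998127611030021}
scene {'camera_matrix': array([[435.69263263,   0.        , 279.66078729],
       [  0.        , 435.69263263, 207.23429219],
       [  0.        ,   0.        ,   1.        ]]), 'k1': -0.03210576656651458, 'pose': array([[-0.34260449,  0.65938366, -0.66920502,  1.39320003],
       [ 0.93946847,  0.24394517, -0.24060288,  0.35324544],
       [ 0.00459973, -0.71112864, -0.70304687,  1.14558413],
       [ 0.        
[... 361 characters left out ...]
075,  0.04259524],
       [ 0.01788331, -0.07335774, -0.99714534,  1.35643351],
       [ 0.        ,  0.        ,  0.        ,  1.        ]])}
wrist {'camera_matrix': array([[326.56313663,   0.        , 278.36488228],
       [  0.        , 326.56313663, 208.39379557],
       [  0.        ,   0.        ,   1.        ]]), 'k1': -0.07348737257939937, 'mount': array([[ 9.99999678e-01,  3.08741597e-04, -7.41200757e-04,
        -7.14501059e-04],
       [-8.87415817e-05,  9.59959928e-01,  2.80137339e-01,
        -7.10184941e-02],
       [ 7.98013075e-04, -2.80137183e-01,  9.59959646e-01,
        -1.49724278e-01],
       [ 0.00000000e+00,  0.00000000e+00,  0.00000000e+00,
         1.00000000e+00]])}
```

View pics/scene0.png

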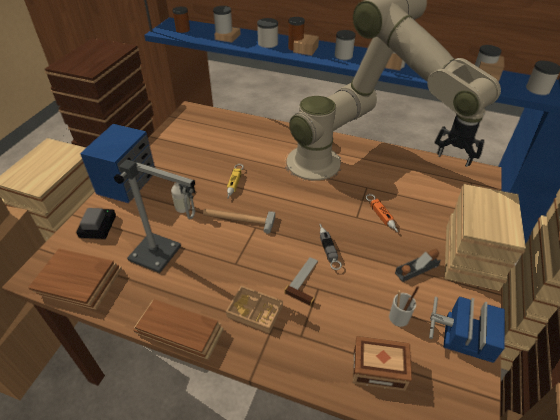

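View pics/top0.png

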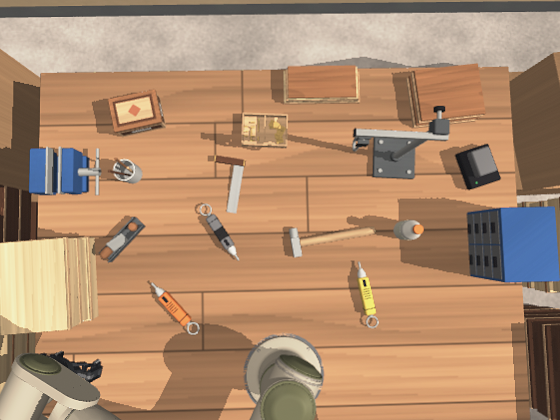

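View pics/wrist0.png

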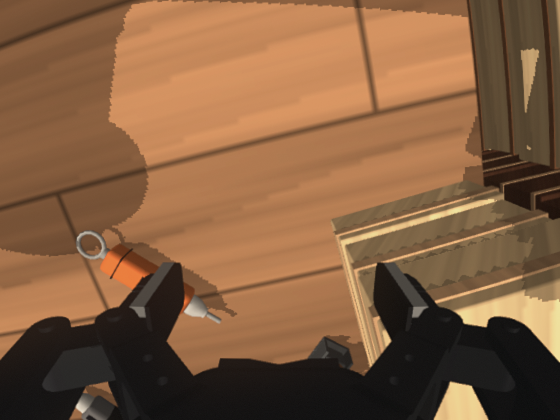

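```bash
cat > h.py <<'E'
import numpy as np, cv2
from plant import sense,snapshot,camera_params
from scipy.spatial.transform import Rotation as R
def rot(q): return R.from_quat([q[1],q[2],q[3],q[0]]).as_matrix()
def campose(n,s=None):
    p=camera_params(n)
    if n!="wrist": return p,p["pose"]
    T=np.eye(4);T[:3,:3]=rot(s["eef_rot"]);T[:3,3]=s["eef_pos"]
    return p,T@p["mount"]
def ray(n,uv,s=None):
    p,P=campose(n,s);K=p["camera_matrix"]
    d=np.array([(uv[0]-K[0,2])/K[0,0],(uv[1]-K[1,2])/K[1,1]])
    x=d.copy()
    for _ in range(20): x=d/(1+p["k1"]*(x@x))
    v=P[:3,:3]@np.array([x[0],x[1],1]);return P[:3,3],v/np.linalg.norm(v)
def plane(n,uv,z,s=None):
    o,v=ray(n,uv,s);return o+v*(z-o[2])/v[2]
def tri(rays):
    A=np.zeros((3,3));b=np.zeros(3)
    for o,v in rays:
        M=np.eye(3)-np.outer(v,v);A+=M;b+=M@o
    X=np.linalg.solve(A,b)
    return X,[np.linalg.norm((np.eye(3)-np.outer(v,v))@(X-o)) for o,v in rays]
def proj(n,X,s=None):
    p,P=campose(n,s);K=p["camera_matrix"]
    c=P[:3,:3].T@(np.asarray(X)-P[:3,3]);x=c[:2]/c[2];x=x*(1+p["k1"]*(x@x))
    return K[0,0]*x[0]+K[0,2],K[1,1]*x[1]+K[1,2]
def snap(n,f):
    s=sense();im=snapshot(n)[:,:,::-1].copy();cv2.imwrite(f"pics/{f}.png",im)
    import pickle;pickle.dump(s,open(f"pics/{f}.pkl","wb"));return s,im
def crop(f,x0,y0,x1,y1,k,out):
    im=cv2.imread(f"pics/{f}.png")[y0:y1,x0:x1]
    cv2.imwrite(f"pics/{out}.png",cv2.resize(im,None,fx=k,fy=k,interpolation=cv2.INTER_CUBIC))
E
python3 - <<'E'
from h import *
crop("scene0",90,140,240,280,5,"c_s")
crop("top0",330,90,470,190,5,"c_t")
crop("top0",180,190,260,270,7,"c_d")
crop("scene0",300,210,360,280,8,"c_ds")
E
```

```text
(no output)
```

View pics/c_s.png

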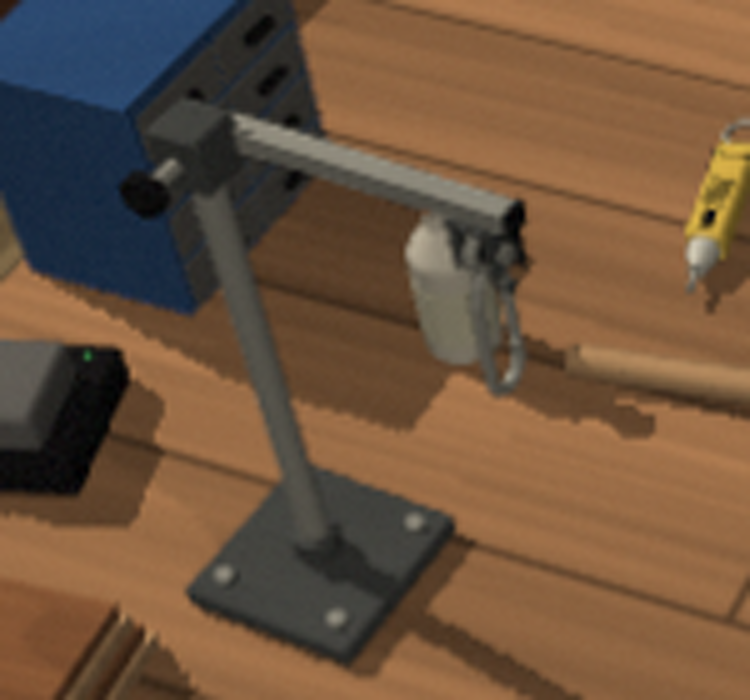

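View pics/c_t.png

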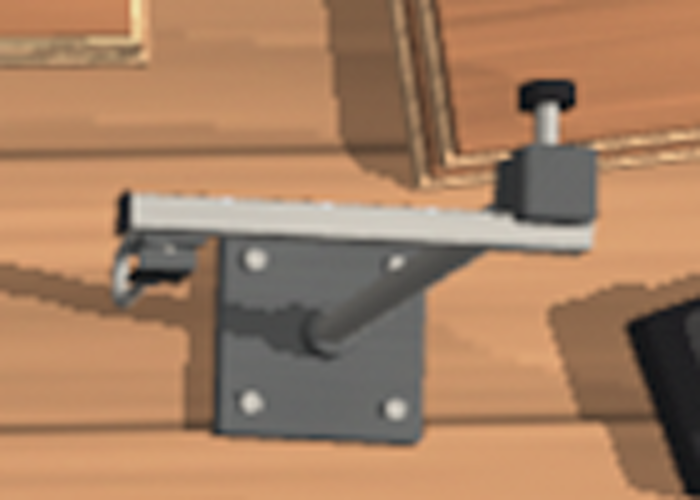

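View pics/c_d.png

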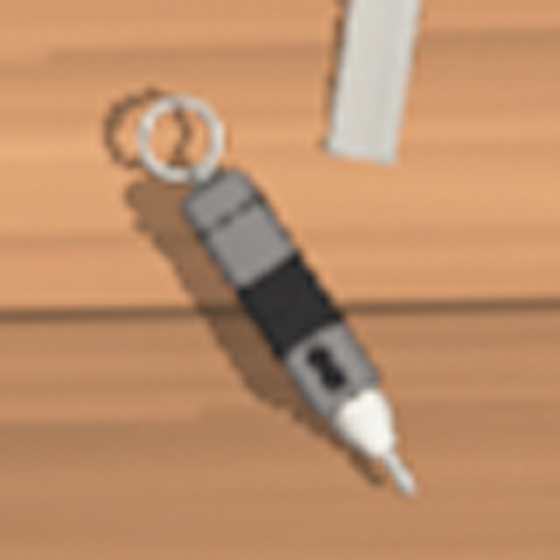

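View pics/c_ds.png

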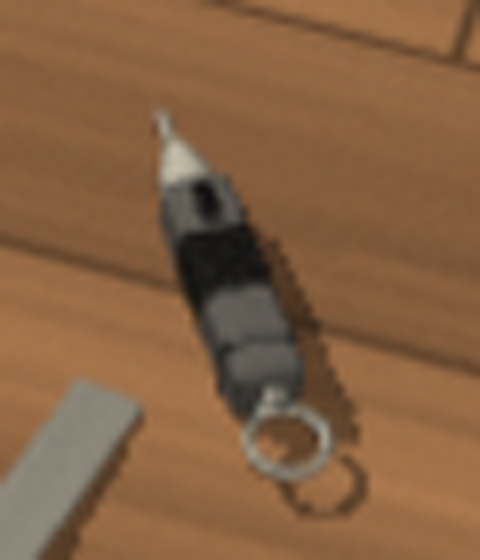

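Run:
```python
from h import *
t=lambda x,y,k,ox,oy:(x/k+ox,y/k+oy)
T=lambda x,y:t(x,y,7,180,190)
S=lambda x,y:t(x,y,8,300,210)
for nm,a,b in (("ringc",(181,138),(289,440)),("bit",(410,490),(160,115)),("bandmid",(292,308),(224,258))):
    print(nm,tri([ray("top",T(*a)),ray("scene",S(*b))]), plane("top",T(*a),.015))
T=lambda x,y:t(x,y,5,330,90)
S=lambda x,y:t(x,y,5,90,140)
for nm,a,b in (("cap",(125,212),(515,215)),("base+x+y",(220,237),(185,595)),):
    pass
print("cap",tri([ray("top",T(125,214)),ray("scene",S(514,216))]))
for a in ((256,260),(396,262),(251,403),(396,409)): print("bolt",plane("top",T(*a),.012))
for b in ((224,575),(337,618),(415,522)): print("bolt sc",plane("scene",S(*b),.012))
# arm near top edge / lower edge at z .377/.361
print([plane("top",T(*a),.377) for a in((130,195),(590,220),(130,230),(590,248))])
print("hook bottom", tri([ray("scene",S(505,388)),ray("top",T(122,300))]))
```

```text
ringc (array([0.49951966, 0.22862744, 0.00761434]), [np.float64(0.0013985764176010283), np.float64(0.0013985764176009693)]) [0.49937516 0.22625881 0.015     ]
bit (array([0.34342191, 0.1289006 , 0.0091522 ]), [np.float64(0.00039307136826348757), np.float64(0.00039307136826352893)]) [0.34380414 0.12815003 0.015     ]
bandmid (array([0.42359829, 0.17917869, 0.01914501]), [np.float64(0.001114894257385147), np.float64(0.0011148942573850841)]) [0.42396429 0.17852246 0.015     ]
cap (array([ 0.64596645, -0.16599087,  0.36606446]), [np.float64(0.001205837411196907), np.float64(0.0012058374111968758)])
bolt [ 0.70200037 -0.3236325   0.012     ]
bolt [ 0.69933003 -0.41199829  0.012     ]
bolt [ 0.61157915 -0.31699113  0.012     ]
bolt [ 0.60622959 -0.40794157  0.012     ]
bolt sc [ 0.69487591 -0.41037039  0.012     ]
bolt sc [ 0.69992293 -0.32037791  0.012     ]
bolt sc [ 0.60961418 -0.31394747  0.012     ]
[array([ 0.65258632, -0.16742974,  0.377     ]), array([ 0.63771438, -0.37915009,  0.377     ]), array([ 0.63633624, -0.16686922,  0.377     ]), array([ 0.62467795, -0.37849134,  0.377     ])]
hook bottom (array([ 0.63770025, -0.19735646,  0.21259795]), [np.float64(0.0009452621739415629), np.float64(0.0009452621739414054)])
```

```bash
cat >> h.py <<'E'
def down(yaw,pitch=0):
    # tool with tool-y along heading yaw (deg), z down; pitch>0: gripper body leans back (fingers forward)
    y=np.radians(yaw);B=np.array([[-np.sin(y),np.cos(y),0],[np.cos(y),np.sin(y),0],[0,0,-1]]).T
    return R.from_euler('z',y).as_matrix()@R.from_euler('y',-np.radians(pitch)).as_matrix()@R.from_euler('z',-y).as_matrix()@B
def move(p,Rt,s=None,p0=None,R0=None):
    s=s or sense()
    R0=rot(s["eef_rot"]) if R0 is None else R0; p0=s["eef_pos"] if p0 is None else p0
    d=R0.T@(np.asarray(p)-p0)*1e3; w=np.degrees(R.from_matrix(R0.T@Rt).as_rotvec())
    return np.round(d,1).tolist()+np.round(w,2).tolist()
def show():
    s=sense();print("t %.2f"%s["t"],s["eef_pos"].round(4),"F",s["contact_force"].round(2),"M",s["moment"].round(3),"gap %.3f"%s["finger_gap"],"q",s["joint_positions"].round(2));return s
E
python3 - <<'E'
from h import *
s=show();print(move([.4337,.1848,.20],down(32.2)))
print(move([.4337-.03,.1848-.02,.20],down(32.2)))
E
```

```text
t 0.15 [0.1221 0.5104 0.2238] F [-0.12 -0.25  0.03] M [-0.042 -0.029 -0.021] gap 1.002 q [ 1.11  0.31  1.5   0.    1.33 -0.22]
[-244.2, 378.8, 23.9, -0.03, 0.04, -45.65]
[-270.6, 354.3, 24.0, -0.03, 0.04, -45.65]
```

Emit:
step_arm(plan=[[[-244,379,20,0,0,-45.6],[-244,379,20,0,0,-45.6],[-244,379,20,0,0,-45.6],[-244,379,20,0,0,-45.6],[-244,379,20,0,0,-45.6],[-244,379,20,0,0,-45.6],[-244,379,20,0,0,-45.6],[-244,379,20,0,0,-45.6],[-244,379,20,0,0,-45.6],[-244,379,20,0,0,-45.6]]], jaw=1)

```text
t: 1.15
eef_pos: [0.4352, 0.1831, 0.204]
eef_rot: [-0.0, 0.484, 0.875, -0.0]
contact_force: [1.0, 1.3, 0.3]
finger_gap: 1.002
```

Emit:
step_arm(plan=[[[0,0,0,0,0,0],[0,0,0,0,0,0]]])

```text
t: 1.35
eef_pos: [0.434, 0.1846, 0.2038]
eef_rot: [-0.0, 0.484, 0.875, -0.0]
contact_force: [-0.6, 0.9, 0.7]
finger_gap: 1.002
```

Run:
```python
from h import *
show();snap("wrist","w1")
```

```text
t 1.35 [0.434  0.1846 0.2038] F [-0.59  0.91  0.66] M [0.032 0.021 0.041] gap 1.002 q [ 0.15  0.21  1.68  0.    1.25 -1.98]
```

View pics/w1.png

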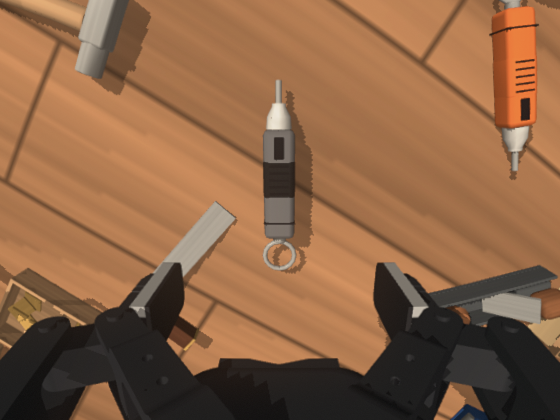

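Run:
```python
from h import *
import pickle
s=pickle.load(open("pics/w1.pkl","rb"))
T=lambda x,y:(x/7+180,y/7+190);S=lambda x,y:(x/8+300,y/8+210)
rc=plane("wrist",(280,255),.015,s);bt=plane("wrist",(279,81),.015,s)
print(rc,bt,np.linalg.norm(rc-bt))
print(tri([ray("wrist",(280,255),s),ray("scene",S(289,440)),ray("top",T(181,138))]))
print(tri([ray("wrist",(279,81),s),ray("scene",S(160,115)),ray("top",T(410,490))]))
# housing ends at top z~.03 : 
for uv in((279,130),(279,162),(279,197),(279,238)): print(plane("wrist",uv,.03,s))
# edges
for uv in((264,180),(295,180)): print(plane("wrist",uv,.015,s))
```

```text
[0.50257616 0.22898198 0.015     ] [0.3466191  0.12990767 0.015     ] 0.18476559207467616
(array([0.50170017, 0.22889032, 0.01181825]), [np.float64(0.002065949432424708), np.float64(0.0015517437348921326), np.float64(0.0030077508324044345)])
(array([0.3448126 , 0.12922605, 0.01044804]), [np.float64(0.0015074389196493897), np.float64(0.0004096660876629922), np.float64(0.0014494426522834024)])
[0.38610551 0.15460262 0.03      ]
[0.41247423 0.17112785 0.03      ]
[0.44283133 0.19015386 0.03      ]
[0.48080853 0.2139574  0.03      ]
[0.4387557  0.16899232 0.015     ]
[0.42142294 0.19668769 0.015     ]
```

Emit:
step_arm(plan=[[[0.5,1,40,0,0,-0.2],[0.5,1,80,0,0,-0.2],[0.5,1,120,0,0,-0.2],[0.5,1,140,0,0,-0.2],[0.5,1,140,0,0,-0.2]]], jaw=0.2)

```text
t: 1.9
eef_pos: [0.4323, 0.1869, 0.0622]
eef_rot: [-0.002, 0.481, 0.877, -0.002]
contact_force: [0.6, -0.6, 1.5]
finger_gap: 0.603
```

Run:
```python
from h import *
show();snap("wrist","w2");print(move([.4345,.1855,.027],down(32.4)))
```

```text
t 1.90 [0.4323 0.1869 0.0622] F [ 0.58 -0.62  1.5 ] M [ 0.009 -0.044 -0.013] gap 0.603 q [ 0.16  0.41  1.85  0.    0.9  -1.98]
[-1.7, 0.1, 37.0, -0.09, -0.05, 0.05]
```

View pics/w2.png

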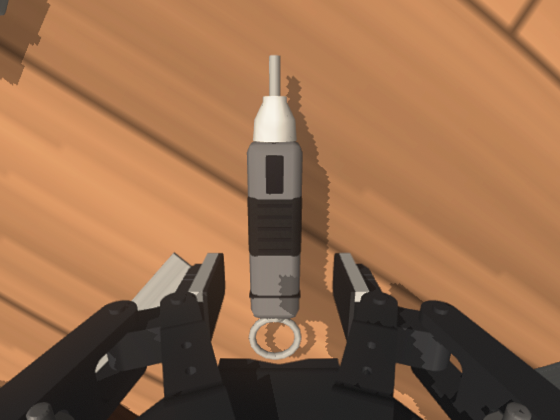

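Emit:
step_arm(plan=[[[0,0,20,0,0,0],[0,0,36.5,0,0,0],[0,0,36.5,0,0,0],[0,0,36.5,0,0,0]]])

```text
t: 2.35
eef_pos: [0.4352, 0.1866, 0.0292]
eef_rot: [0.001, 0.482, 0.876, 0.001]
contact_force: [-0.1, 0.8, -0.2]
finger_gap: 0.594
```

Run:
```python
from h import *
show();snap("wrist","w3")
```

```text
t 2.35 [0.4352 0.1866 0.0292] F [-0.15  0.8  -0.23] M [ 0.048 -0.036  0.021] gap 0.594 q [ 0.16  0.47  1.86  0.    0.81 -1.98]
```

View pics/w3.png

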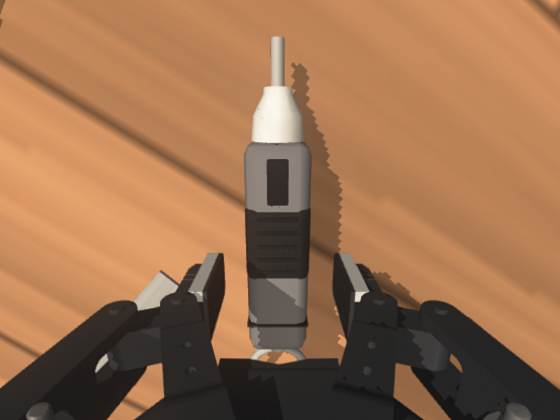

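Run:
```python
from h import *
s=sense();Rt=rot(s["eef_rot"]);
for y in(-11,0,11):
  for z in (0,6,20): print(y,z,proj("wrist",s["eef_pos"]+Rt@np.array([0,y,z])/1e3,s))
for uv in((278,143),(278,210),(278,277),(278,348)): print(uv,Rt.T@(plane("wrist",uv,.03,s)-s["eef_pos"]))
```

```text
-11 0 (np.float64(279.95937287255424), np.float64(241.55836361901814))
-11 6 (np.float64(279.901105148892), np.float64(237.1243024000979))
-11 20 (np.float64(279.7794605573374), np.float64(227.87511745593352))
0 0 (np.float64(279.92556245885305), np.float64(261.9066965412529))
0 6 (np.float64(279.869755956406), np.float64(256.87780635789926))
0 20 (np.float64(279.7529151957095), np.float64(246.3589194213055))
11 0 (np.float64(279.89223992222117), np.float64(281.4170555012097))
11 6 (np.float64(279.8388266967458), np.float64(275.85235228422755))
11 20 (np.float64(279.72667076831834), np.float64(264.18004043775704))
(278, 143) [-0.00095397 -0.05891201 -0.0008631 ]
(278, 210) [-0.00096061 -0.02744932 -0.00078932]
(278, 277) [-0.00096928  0.00809036 -0.00070599]
(278, 348) [-0.00098143  0.0520958  -0.0006028 ]
```

Emit:
step_arm(plan=[[[-1,-4,1.5,0,0,0],[-1,-4,1.5,0,0,0]]])

```text
t: 2.6
eef_pos: [0.4316, 0.1829, 0.0267]
eef_rot: [0.0, 0.482, 0.876, 0.0]
contact_force: [0.6, -0.5, 1.3]
finger_gap: 0.601
```

Emit:
step_arm(plan=[[[0,0,0,0,0,0],[0,0,0,0,0,0],[0,0,0,0,0,0],[0,0,0,0,0,0],[0,0,0,0,0,0],[0,0,0,0,0,0],[0,0,0,0,0,0],[0,0,0,0,0,0]]], jaw=-1)

```text
t: 3.4
eef_pos: [0.4317, 0.1831, 0.0262]
eef_rot: [-0.0, 0.482, 0.876, -0.0]
contact_force: [-0.2, -0.1, -0.5]
finger_gap: 0.001
```

Run:
```python
from h import *
show();snap("wrist","w4")
```

```text
t 3.40 [0.4317 0.1831 0.0262] F [-0.21 -0.07 -0.55] M [0.041 0.024 0.026] gap 0.001 q [ 0.15  0.46  1.88 -0.    0.8  -1.98]
```

View pics/w4.png

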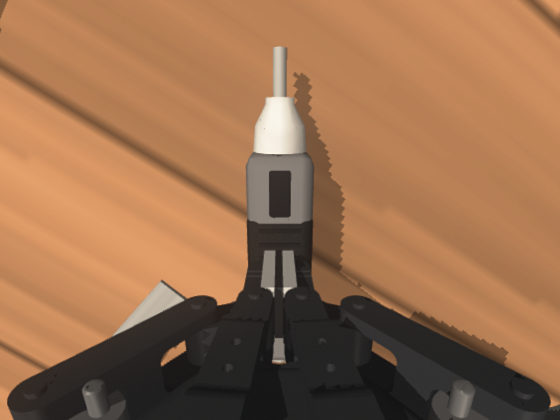

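Run:
```python
from h import *
s,_=snap("scene","s4")
crop("s4",270,150,410,290,5,"c_s4")
for z in (-20,-10,0,10,25):
  print(z,[(np.array(proj("scene",s["eef_pos"]+rot(s["eef_rot"])@np.array([0,y,z])/1e3))-[270,150])*5 for y in (0,)])
```

```text
-20 [array([294.07990307, 444.99799816])]
-10 [array([292.82724187, 454.8049924 ])]
0 [array([291.58627778, 464.51768786])]
10 [array([290.35685258, 474.13740071])]
25 [array([288.53401077, 488.39544859])]
```

View pics/c_s4.png

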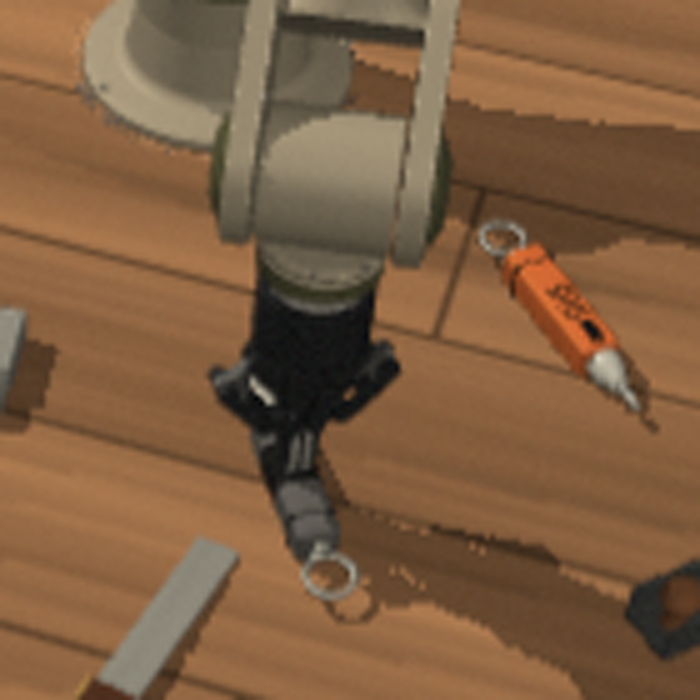

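Emit:
step_arm(plan=[[[0,0,-5,0,0,0],[0,0,-5,0,0,0],[0,0,-5,0,0,0],[0,0,-5,0,0,0],[0,0,0,0,0,0],[0,0,10,0,0,0],[0,0,15,0,0,0],[0,0,15,0,0,0]]], jaw=0.2)

```text
t: 4.3
eef_pos: [0.4311, 0.183, 0.0101]
eef_rot: [-0.001, 0.482, 0.876, -0.001]
contact_force: [-0.2, 1.0, -0.3]
finger_gap: 0.599
```

Run:
```python
from h import *
show();snap("wrist","w5");snap("scene","s5");crop("s5",270,150,410,290,5,"c_s5")
```

```text
t 4.30 [0.4311 0.183  0.0101] F [-0.25  0.99 -0.35] M [0.024 0.012 0.091] gap 0.599 q [ 0.15  0.5   1.89 -0.    0.76 -1.98]
```

View pics/w5.png

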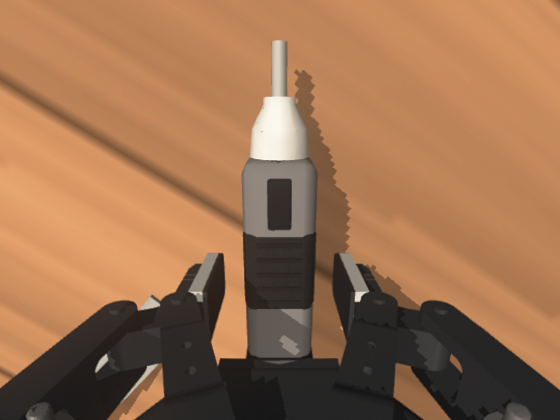

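View pics/c_s5.png

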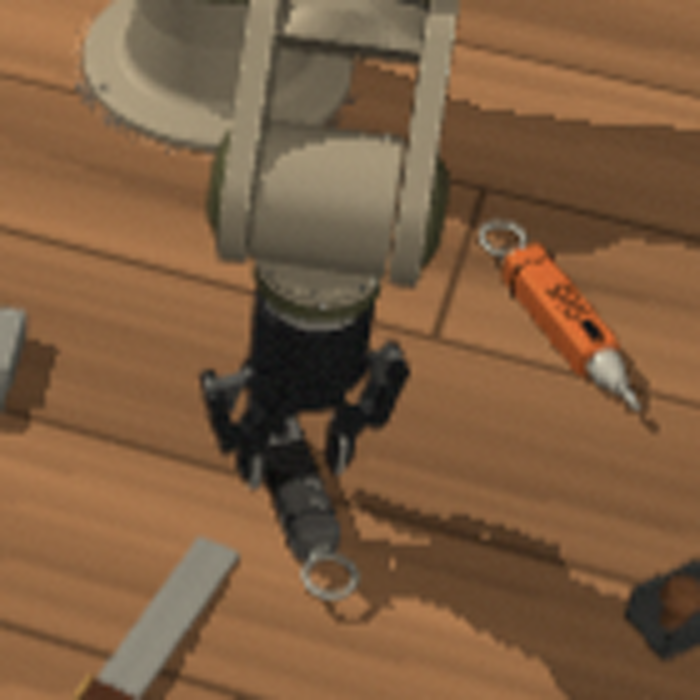

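Emit:
step_arm(plan=[[[0,0,8,0,0,0],[0,0,15,0,0,0],[0,0,18,0,0,0],[0,0,18,0,0,0]]])

```text
t: 4.8
eef_pos: [0.4314, 0.183, -0.0074]
eef_rot: [-0.0, 0.482, 0.876, -0.0]
contact_force: [0.3, -0.3, 0.5]
finger_gap: 0.6
```

Emit:
step_arm(plan=[[[0,0,2,0,0,0],[0,0,2,0,0,0]]])

```text
t: 5.0
eef_pos: [0.4317, 0.1831, -0.0089]
eef_rot: [0.0, 0.482, 0.876, -0.0]
contact_force: [0.2, -0.2, -1.0]
finger_gap: 0.599
```

Run:
```python
from h import *
show();snap("wrist","w6");snap("scene","s6");crop("s6",270,150,410,290,5,"c_s6")
```

```text
t 5.00 [ 0.4317  0.1831 -0.0089] F [ 0.18 -0.15 -1.  ] M [-0.034  0.023 -0.028] gap 0.599 q [ 0.15  0.53  1.89 -0.    0.72 -1.98]
```

View pics/w6.png

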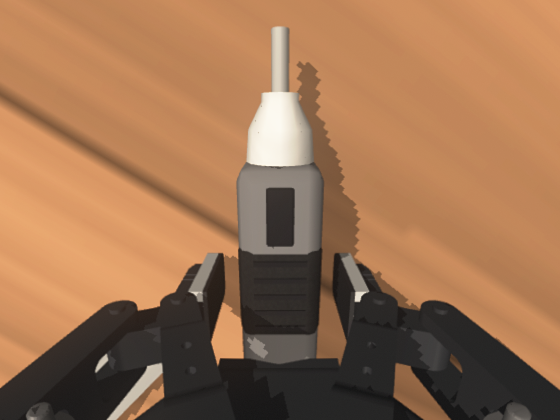

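View pics/c_s6.png

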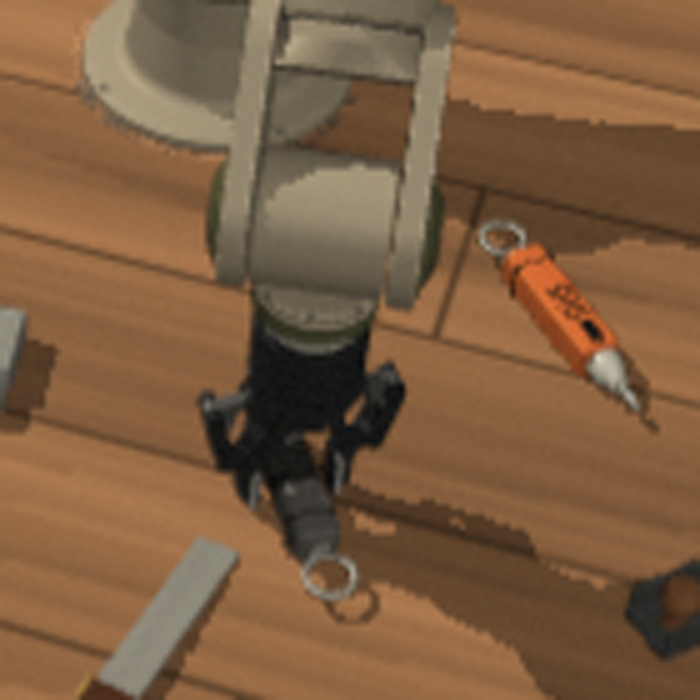

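Emit:
step_arm(plan=[[[0,0,0,0,0,0],[0,0,0,0,0,0],[0,0,0,0,0,0],[0,0,0,0,0,0],[0,0,0,0,0,0],[0,0,0,0,0,0],[0,0,0,0,0,0]]], jaw=-1)

```text
t: 5.8
eef_pos: [0.4327, 0.1833, -0.0076]
eef_rot: [0.001, 0.482, 0.876, 0.001]
contact_force: [-1.4, -0.2, 12.6]
finger_gap: 0.365
```

Run:
```python
from h import *
show();snap("wrist","w7")
```

```text
t 5.80 [ 0.4327  0.1833 -0.0076] F [-1.4  -0.17 12.6 ] M [-0.031  0.377  0.008] gap 0.365 q [ 0.15  0.53  1.89 -0.    0.72 -1.98]
```

View pics/w7.png

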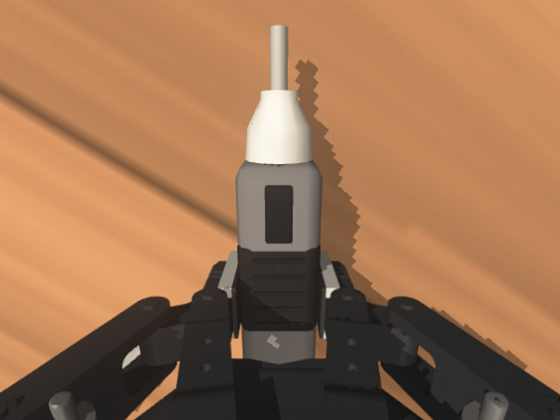

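Emit:
step_arm(plan=[[[0,0,-10,0,0,0],[0,0,-40,0,0,0],[0,0,-80,0,0,0],[0,0,-120,0,0,0],[0,0,-160,0,0,0],[0,0,-200,0,0,0],[0,0,-220,0,0,0],[0,0,-220,0,0,0],[0,0,-220,0,0,0]]])

```text
t: 6.75
eef_pos: [0.431, 0.183, 0.2102]
eef_rot: [-0.001, 0.482, 0.876, -0.001]
contact_force: [0.5, -0.2, -3.5]
finger_gap: 0.363
```

Run:
```python
from h import *
show();snap("wrist","w8");snap("scene","s8");snap("top","t8")
crop("s8",250,100,410,240,5,"c_s8");crop("t8",150,130,300,270,5,"c_t8")
```

```text
t 6.75 [0.431  0.183  0.2102] F [ 0.51 -0.18 -3.5 ] M [0.018 0.021 0.005] gap 0.363 q [ 0.15  0.2   1.68  0.    1.26 -1.98]
```

View pics/w8.png

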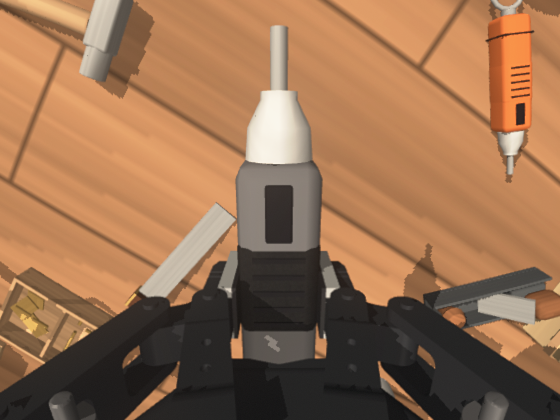

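View pics/c_s8.png

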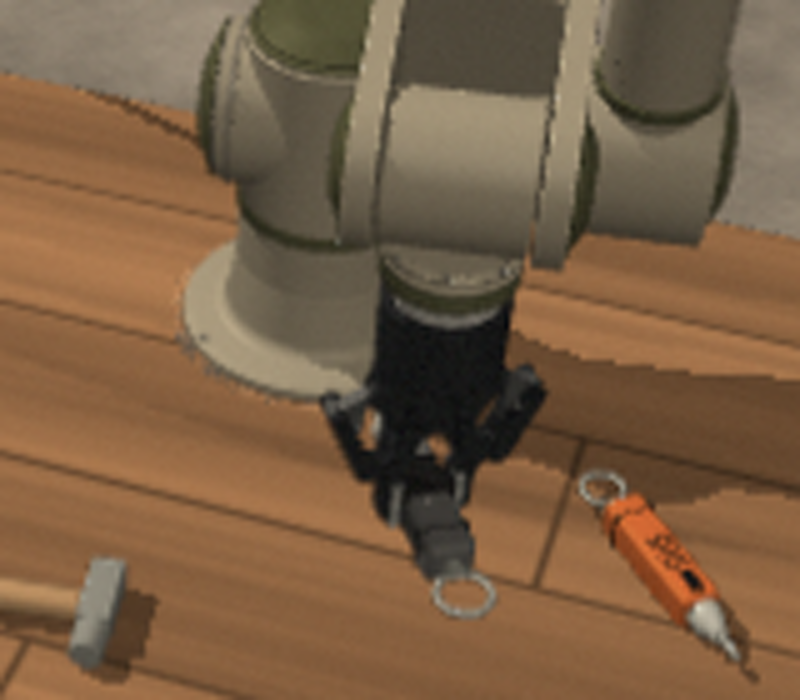

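View pics/c_t8.png

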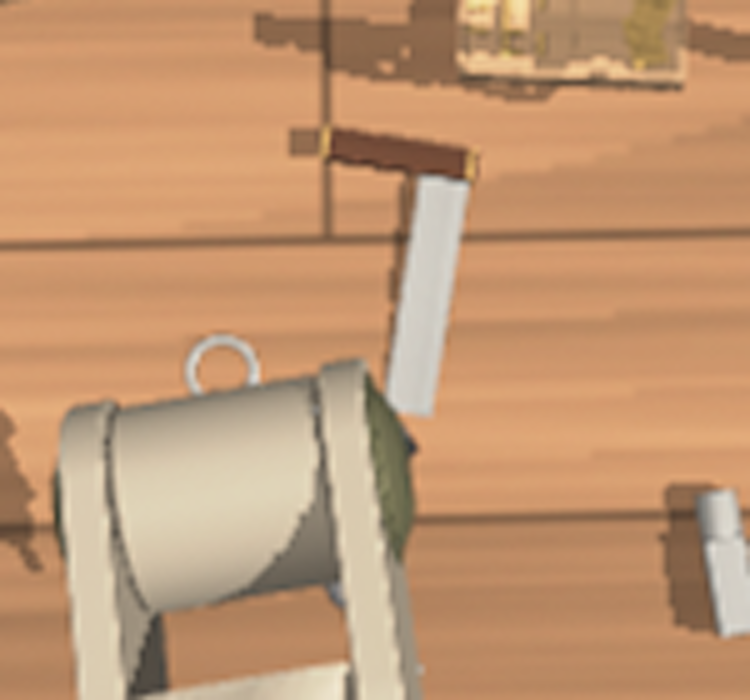

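Run:
```python
from h import *
s=sense();Rt=rot(s["eef_rot"])
t=(222/5+150,372/5+130);sc=(463/5+250,594/5+100)
X,r=tri([ray("top",t),ray("scene",sc)]);print(X,r,Rt.T@(X-s["eef_pos"])*1e3)
tt=(222/5+150,337/5+130)
import pickle
s8=pickle.load(open("pics/w8.pkl","rb"))
# bit tip on wrist: tool coords with z=-23
for zz in (-20,-23,-26):
  o,v=ray("wrist",(279,27),s8);ot=Rt.T@(o-s8["eef_pos"]);vt=Rt.T@v
  print(zz,(ot+vt*((zz/1e3-ot[2])/vt[2]))*1e3)
```

```text
[0.49889067 0.22738348 0.22549809] [np.float64(0.0004781024047950821), np.float64(0.0004781024047949823)] [  1.21682859  81.08585917 -16.11984399]
-20 [  -0.55701039 -102.5330714   -20.        ]
-23 [  -0.56137411 -101.82371737  -23.        ]
-26 [  -0.56573783 -101.11436335  -26.        ]
```

Run:
```python
from h import *
s=show();print(move([.61,-.05,.25],down(-3.3)))
for X in ([.6446,-.1942,.34],[.631,-.194,.262],[.645,-.194,.235]):
  s2=dict(s);
  for p in ([.61,-.05,.25],[.61,-.05,.32]):
    Rm=down(-3.3);q=R.from_matrix(Rm).as_quat();s2["eef_rot"]=np.array([q[3],q[0],q[1],q[2]]);s2["eef_pos"]=np.array(p);print(X,proj("wrist",X,s2))
```

```text
t 6.90 [0.431  0.183  0.2096] F [ 0.51 -0.25 -3.72] M [0.059 0.026 0.056] gap 0.366 q [ 0.15  0.2   1.68 -0.    1.26 -1.98]
[-292.5, 26.5, -40.8, -0.19, -0.02, 35.65]
[0.6446, -0.1942, 0.34] (np.float64(-101.66004203015876), np.float64(459.34835230793294))
[0.6446, -0.1942, 0.34] (np.float64(6.2518523828683215), np.float64(350.2943655495835))
[0.631, -0.194, 0.262] (np.float64(9.154262363544774), np.float64(319.1762049622423))
[0.631, -0.194, 0.262] (np.float64(81.18748848178745), np.float64(262.2722838584033))
[0.645, -0.194, 0.235] (np.float64(48.192389708636824), np.float64(313.2150651319811))
[0.645, -0.194, 0.235] (np.float64(103.87090610207414), np.float64(263.59598418741257))
```

Emit:
step_arm(plan=[[[-50,5,-60,0,0,8],[-100,10,-111,0,0,16],[-150,14,-111,0,0,24],[-200,18,-111,0,0,30],[-250,23,-111,0,0,35.6],[-292,26.5,-111,0,0,35.6],[-292,26.5,-111,0,0,35.6],[-292,26.5,-111,0,0,35.6],[-292,26.5,-111,0,0,35.6]]])

```text
t: 7.8
eef_pos: [0.6104, -0.0498, 0.3203]
eef_rot: [-0.001, 0.727, 0.686, -0.001]
contact_force: [0.5, 0.8, -4.6]
finger_gap: 0.365
```

Run:
```python
from h import *
show();snap("wrist","w9")
```

```text
t 7.80 [ 0.6104 -0.0498  0.3203] F [ 0.48  0.78 -4.59] M [-0.048  0.005  0.012] gap 0.365 q [-0.27  0.48  1.01  0.    1.65 -1.79]
```

View pics/w9.png

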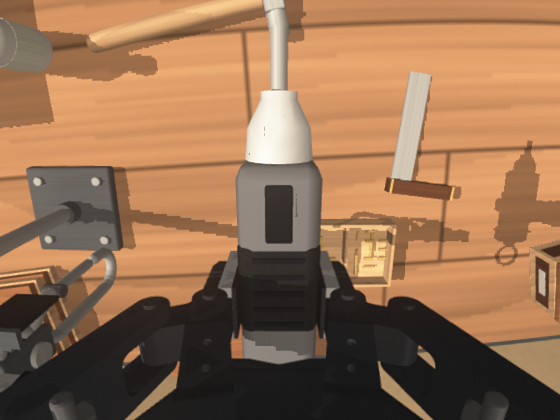

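Emit:
step_arm(plan=[[[-20,-30,0,0,0,0],[-20,-30,-20,0,0,0],[-20,-30,-20,0,0,0]]])

```text
t: 8.15
eef_pos: [0.579, -0.067, 0.3446]
eef_rot: [0.002, 0.727, 0.687, 0.001]
contact_force: [0.6, 0.2, -2.3]
finger_gap: 0.365
```

Run:
```python
from h import *
show();snap("wrist","w10")
crop("w9",0,150,160,400,3,"c_w9");crop("w10",0,150,200,400,3,"c_w10")
```

```text
t 8.15 [ 0.579  -0.067   0.3446] F [ 0.63  0.17 -2.25] M [ 0.012 -0.033 -0.029] gap 0.365 q [-0.32  0.4   1.07  0.    1.67 -1.83]
```

View pics/c_w9.png

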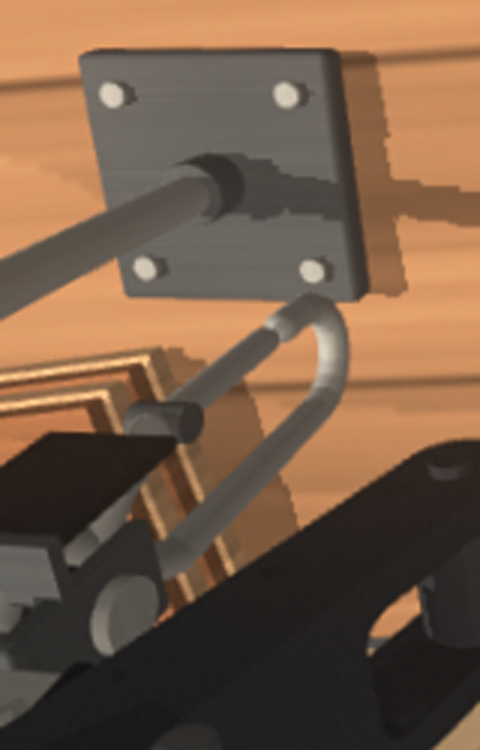

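View pics/c_w10.png

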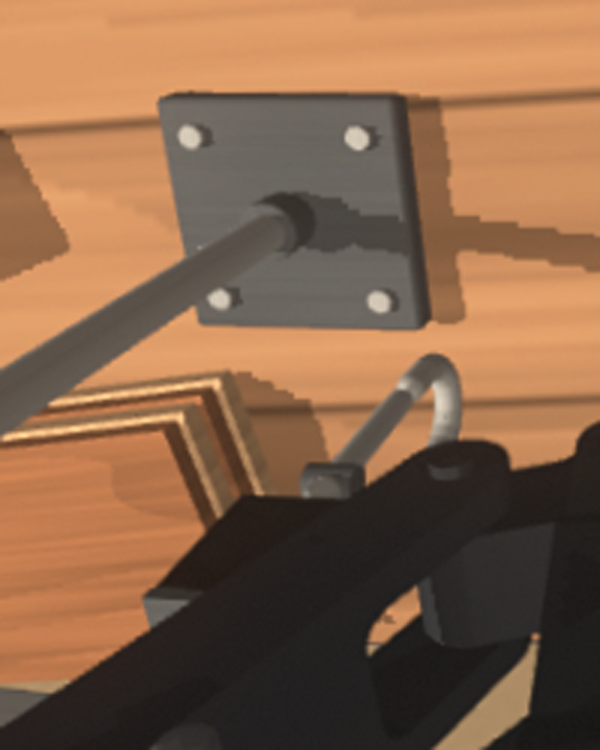

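Run:
```python
from h import *
import pickle
s9=pickle.load(open("pics/w9.pkl","rb"));s10=pickle.load(open("pics/w10.pkl","rb"))
A=lambda x,y:(x/3,y/3+150)
X,r=tri([ray("wrist",A(277,327),s9),ray("wrist",A(404,387),s10)]);print("gate/nose junction",X,r)
print("bow bottom far", tri([ray("wrist",A(335,340),s9),ray("wrist",A(447,385),s10)]))
for n,s,c in(("9",s9,((113,95),(287,95),(148,268),(313,271))),("10",s10,((191,137),(358,138),(220,298),(380,301)))):
  P=np.array([plane("wrist",A(*p),.012,s) for p in c]);print(n,P.mean(0));
  # P0,P1 lower x; order: left=-y; rows down=+x
  for a,b in((0,1),(2,3)): d=P[b]-P[a];print("y-axis yaw",np.degrees(np.arctan2(-d[0],d[1])))
  for a,b in((0,2),(1,3)): d=P[b]-P[a];print("x-axis yaw",np.degrees(np.arctan2(d[1],d[0])))
for z in(.2605,.262): print(z,plane("wrist",A(277,327),z,s9),plane("wrist",A(404,387),z,s10))
```

```text
gate/nose junction [ 0.63550363 -0.19384116  0.24889595] [np.float64(0.00026822438216109944), np.float64(0.0002682243821611596)]
bow bottom far (array([ 0.65239517, -0.19655611,  0.21846588]), [np.float64(0.0008408939659010126), np.float64(0.0008408939659011717)])
9 [ 0.65845575 -0.36682244  0.012     ]
y-axis yaw -3.807300946869205
y-axis yaw -3.763208600171367
x-axis yaw -3.087927687726091
x-axis yaw -3.6992311123032
10 [ 0.65879675 -0.36633925  0.012     ]
y-axis yaw -3.727541989764631
y-axis yaw -3.59616270033656
x-axis yaw -3.811652927501729
x-axis yaw -3.6964441511727153
0.2605 [ 0.63025041 -0.18590546  0.2605    ] [ 0.6296838  -0.18787477  0.2605    ]
0.262 [ 0.6296031  -0.18490931  0.262     ] [ 0.62889786 -0.18707658  0.262     ]
```

Run:
```python
from h import *
s=show();Rm=down(-3.65)
print(move([.48,-.08,.30],Rm));print(move([.48,-.185,.25],Rm));print(move([.5098,-.1852,.246],Rm))
```

```text
t 8.20 [ 0.5794 -0.0669  0.3435] F [ 0.63 -0.74 -4.08] M [-0.006 -0.01   0.025] gap 0.365 q [-0.32  0.4   1.07  0.    1.67 -1.83]
[-18.6, -98.6, 43.2, 0.19, 0.04, 0.46]
[-123.4, -93.0, 93.3, 0.19, 0.04, 0.46]
[-122.0, -63.2, 97.4, 0.19, 0.04, 0.46]
```

Emit:
step_arm(plan=[[[-8,-50,20,0,0,0.4],[-18,-98,43,0,0,0.4],[-60,-98,60,0,0,0.4],[-100,-95,80,0,0,0.4],[-122,-93,93,0,0,0.4],[-122,-80,95.5,0,0,0.4],[-122,-70,95.5,0,0,0.4],[-122,-70,95.5,0,0,0.4],[-122,-70,95.5,0,0,0.4],[-122,-70,95.5,0,0,0.4]]])

```text
t: 9.2
eef_pos: [0.5024, -0.185, 0.247]
eef_rot: [0.0, 0.729, 0.685, 0.0]
contact_force: [-0.2, -1.2, -3.5]
finger_gap: 0.37
```

Run:
```python
from h import *
s=show();snap("scene","s11");snap("top","t11");print(move([.5098,-.1852,.246],down(-3.65)))
crop("s11",120,130,260,260,5,"c_s11");crop("t11",300,90,440,220,5,"c_t11")
```

```text
t 9.20 [ 0.5024 -0.185   0.247 ] F [-0.17 -1.23 -3.51] M [0.039 0.017 0.025] gap 0.370 q [-0.57  0.32  1.43 -0.    1.39 -2.08]
[0.5, 7.4, 1.0, 0.03, 0.02, 0.03]
```

View pics/c_s11.png

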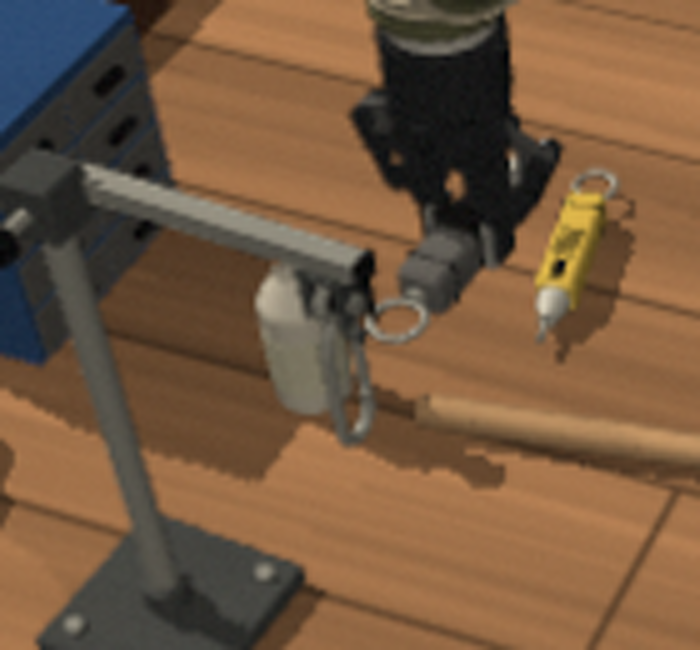

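View pics/c_t11.png

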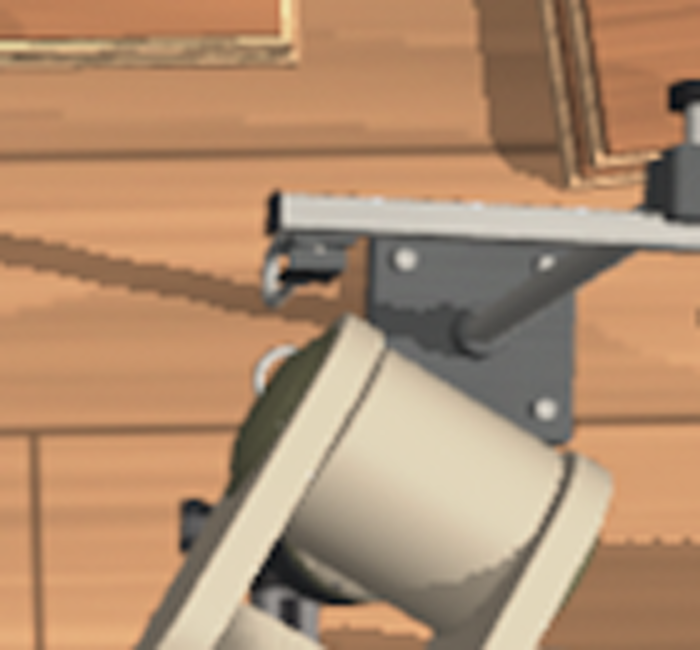

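Run:
```python
from h import *
crop("s11",150,60,300,210,5,"c_s11b")
```

```text
(no output)
```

View pics/c_s11b.png

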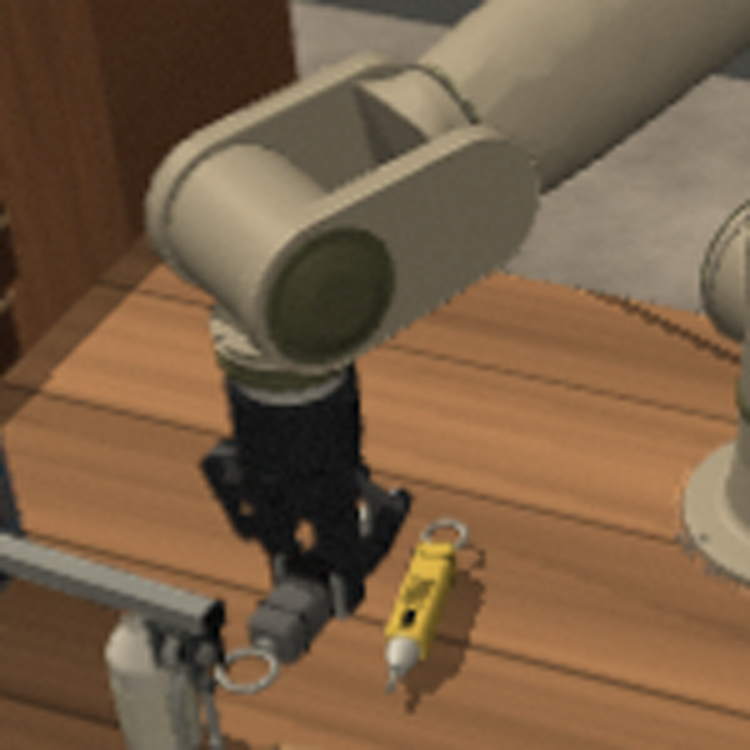

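Run:
```python
from h import *
s=sense();Rt=rot(s["eef_rot"])
T=lambda p:((np.array(p)-[300,90])*5).round(0)
P=lambda v:s["eef_pos"]+Rt@np.array(v)/1e3
for v in([.5,81.5,-22.6],[.5,98,-22.6],[17,81.5,-22.6]): print(v,T(proj("top",P(v))),(np.array(proj("scene",P(v)))-[120,130])*5,P(v))
o=np.array([.6475,-.194,0]);u=np.array([.998,-.0637,0]);n=np.array([.0637,.998,0])
for nm,x,z in(("pin",0,.34),("gate_end",-.014,.262),("bow",0,.235),("gatehinge",-.014,.30)):
  X=o+u*x+[0,0,z];print(nm,T(proj("top",X)),(np.array(proj("scene",X))-[120,130])*5)
im=cv2.imread("pics/t11.png")[130:175,335:375];cv2.imwrite("pics/c_t11b.png",cv2.resize(im,None,fx=15,fy=13,interpolation=cv2.INTER_NEAREST))
im=cv2.imread("pics/s11.png")[180:225,175:210];cv2.imwrite("pics/c_s11c.png",cv2.resize(im,None,fx=13,fy=13,interpolation=cv2.INTER_NEAREST))
```

```text
[0.5, 81.5, -22.6] [285. 382.] [398.13086983 312.94120283] [ 0.58370577 -0.18983814  0.26965602]
[0.5, 98, -22.6] [286. 350.] [383.50423923 330.38106245] [ 0.60017279 -0.1908808   0.2696634 ]
[17, 81.5, -22.6] [253. 381.] [422.24987482 320.64841287] [ 0.58474844 -0.17337112  0.26965108]
pin [320. 224.] [321.64144632 291.09820316]
gate_end [285. 288.] [354.78615887 376.07260201]
bow [275. 272.] [348.40293002 424.41608022]
gatehinge [301. 272.] [345.53027698 328.22913779]
```

View pics/c_t11b.png

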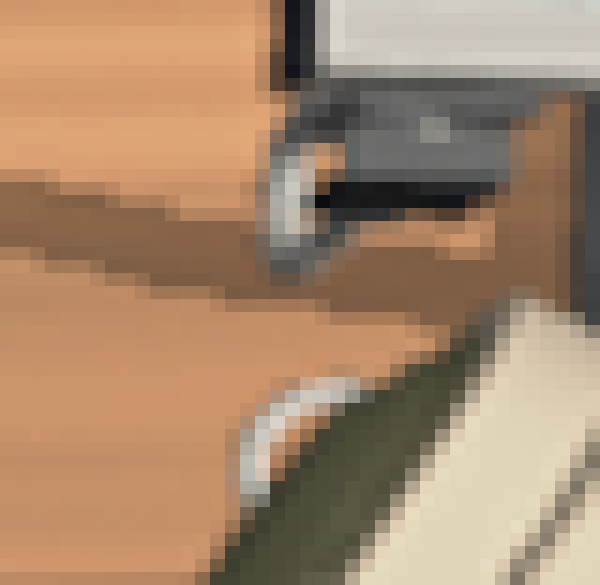

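View pics/c_s11c.png

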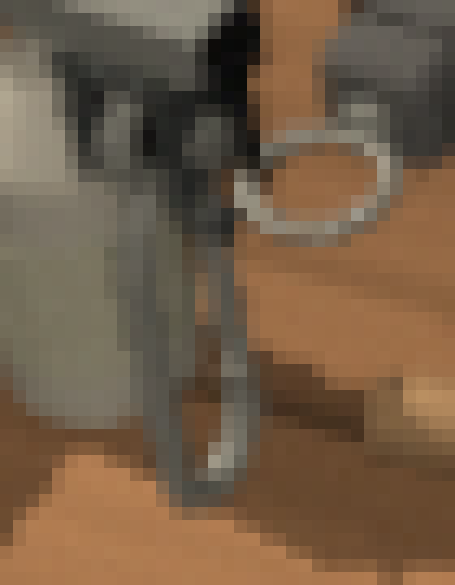

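Emit:
step_arm(plan=[[[3,5,0.7,0,0,0],[5.5,12,0.7,0,0,0],[5.5,12,0.7,0,0,0],[5.5,12,0.7,0,0,0]]])

```text
t: 9.7
eef_pos: [0.5149, -0.1807, 0.2458]
eef_rot: [-0.0, 0.729, 0.684, -0.0]
contact_force: [-0.3, -0.1, -4.8]
finger_gap: 0.369
```

Run:
```python
from h import *
s=show();snap("scene","s12");snap("top","t12")
im=cv2.imread("pics/t12.png")[130:175,335:375];cv2.imwrite("pics/c_t12b.png",cv2.resize(im,None,fx=15,fy=13,interpolation=cv2.INTER_NEAREST))
im=cv2.imread("pics/s12.png")[180:225,175:210];cv2.imwrite("pics/c_s12c.png",cv2.resize(im,None,fx=13,fy=13,interpolation=cv2.INTER_NEAREST))
```

```text
t 9.70 [ 0.5149 -0.1807  0.2458] F [-0.29 -0.05 -4.79] M [ 0.045  0.03  -0.018] gap 0.369 q [-0.55  0.34  1.4  -0.    1.4  -2.06]
```

View pics/c_t12b.png

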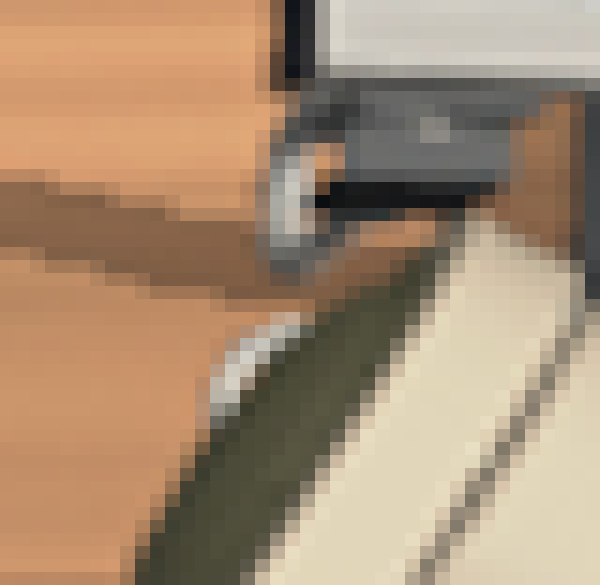

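View pics/c_s12c.png

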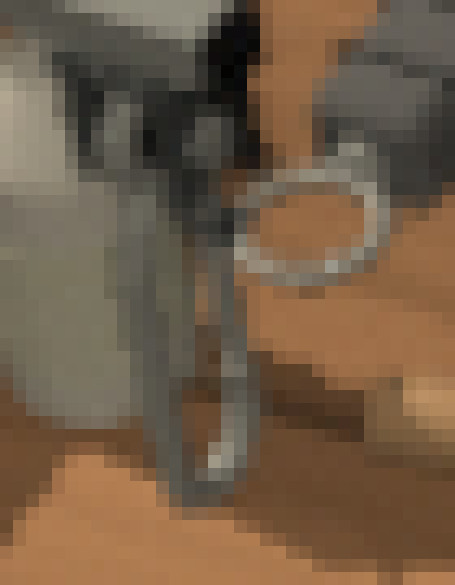

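Emit:
step_arm(plan=[[[0,3,0,0,0,0],[0,6,0,0,0,0],[0,8,0,0,0,0],[0,8,0,0,0,0]]])

```text
t: 10.2
eef_pos: [0.523, -0.1813, 0.2459]
eef_rot: [-0.0, 0.729, 0.684, -0.0]
contact_force: [0.5, 0.2, -3.7]
finger_gap: 0.367
```

Emit:
step_arm(plan=[[[0,1.5,0,0,0,0],[0,3,0,0,0,0],[0,3,0,0,0,0]]])

```text
t: 10.5
eef_pos: [0.5259, -0.1815, 0.246]
eef_rot: [0.0, 0.729, 0.684, 0.0]
contact_force: [0.2, 0.1, -2.7]
finger_gap: 0.366
```

Emit:
step_arm(plan=[[[0,1.5,0,0,0,0],[0,3,0,0,0,0],[0,3,0,0,0,0]]])

```text
t: 10.8
eef_pos: [0.5286, -0.1817, 0.2458]
eef_rot: [-0.0, 0.729, 0.684, -0.0]
contact_force: [-1.7, 0.3, -3.7]
finger_gap: 0.364
```

Emit:
step_arm(plan=[[[0,1.5,0,0,0,0],[0,3,0,0,0,0],[0,3,0,0,0,0]]])

```text
t: 11.1
eef_pos: [0.5315, -0.1818, 0.2457]
eef_rot: [-0.001, 0.729, 0.684, -0.0]
contact_force: [-4.1, 0.1, -6.0]
finger_gap: 0.364
```

Emit:
step_arm(plan=[[[0,1.5,0,0,0,0],[0,3,0,0,0,0],[0,3,0,0,0,0]]])

```text
t: 11.4
eef_pos: [0.5345, -0.182, 0.2456]
eef_rot: [-0.001, 0.729, 0.684, -0.0]
contact_force: [-5.0, 0.5, -6.7]
finger_gap: 0.364
```

Emit:
step_arm(plan=[[[0,1.5,0,0,0,0],[0,3,0,0,0,0],[0,3,0,0,0,0]]])

```text
t: 11.7
eef_pos: [0.5374, -0.1822, 0.2456]
eef_rot: [-0.001, 0.729, 0.684, -0.0]
contact_force: [-5.3, 0.5, -6.5]
finger_gap: 0.37
```

Run:
```python
from h import *
s=show();snap("scene","s13");snap("top","t13");show()
im=cv2.imread("pics/s13.png")[180:225,175:210];cv2.imwrite("pics/c_s13c.png",cv2.resize(im,None,fx=13,fy=13,interpolation=cv2.INTER_NEAREST))
```

```text
t 11.70 [ 0.5374 -0.1822  0.2456] F [-5.3   0.47 -6.53] M [ 0.031  1.238 -0.034] gap 0.370 q [-0.53  0.39  1.33 -0.    1.42 -2.04]
t 11.80 [ 0.5374 -0.1822  0.2457] F [-6.03  0.67 -6.39] M [0.003 1.152 0.024] gap 0.368 q [-0.53  0.39  1.33 -0.    1.42 -2.04]
```

View pics/c_s13c.png

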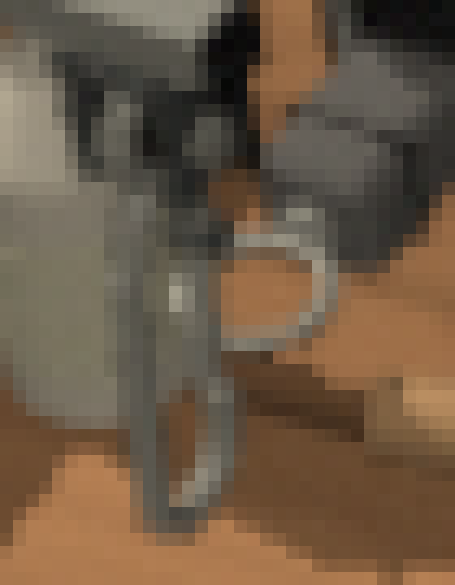

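Emit:
step_arm(plan=[[[0,1.5,0,0,0,0],[0,3,0,0,0,0],[0,4.5,0,0,0,0],[0,6,0,0,0,0],[0,6,0,0,0,0]]])

```text
t: 12.3
eef_pos: [0.5434, -0.1826, 0.2459]
eef_rot: [-0.001, 0.729, 0.684, -0.0]
contact_force: [-6.4, -0.1, -5.3]
finger_gap: 0.365
```

Emit:
step_arm(plan=[[[0,1.5,0,0,0,0],[0,3,0,0,0,0],[0,4,0,0,0,0],[0,4,0,0,0,0]]])

```text
t: 12.7
eef_pos: [0.5473, -0.1829, 0.2462]
eef_rot: [-0.0, 0.729, 0.684, -0.0]
contact_force: [-7.8, -0.1, -3.2]
finger_gap: 0.361
```

Run:
```python
from h import *
s=show();snap("scene","s14");snap("top","t14");show()
im=cv2.imread("pics/s14.png")[180:225,175:210];cv2.imwrite("pics/c_s14c.png",cv2.resize(im,None,fx=13,fy=13,interpolation=cv2.INTER_NEAREST))
```

```text
t 12.70 [ 0.5473 -0.1829  0.2462] F [-7.84 -0.08 -3.2 ] M [0.057 1.311 0.032] gap 0.361 q [-0.53  0.42  1.3  -0.    1.43 -2.03]
t 12.80 [ 0.5473 -0.1829  0.2462] F [-8.59  1.05 -3.35] M [0.104 1.388 0.038] gap 0.363 q [-0.53  0.42  1.3  -0.    1.43 -2.03]
```

View pics/c_s14c.png

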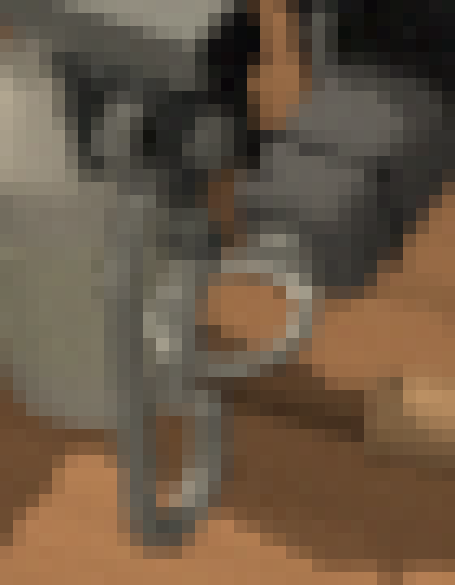

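Emit:
step_arm(plan=[[[0,1.5,0,0,0,0],[0,3,0,0,0,0],[0,3,0,0,0,0]]])

```text
t: 13.1
eef_pos: [0.5502, -0.183, 0.246]
eef_rot: [-0.001, 0.729, 0.684, -0.0]
contact_force: [-8.6, 0.5, -4.6]
finger_gap: 0.363
```

Emit:
step_arm(plan=[[[0,0,2,0,0,0],[0,0,4,0,0,0],[0,0,6,0,0,0],[0,0,6,0,0,0]]])

```text
t: 13.5
eef_pos: [0.5503, -0.1829, 0.2397]
eef_rot: [-0.001, 0.729, 0.684, -0.0]
contact_force: [-5.6, 0.5, -6.2]
finger_gap: 0.37
```

Run:
```python
from h import *
s=show();snap("scene","s15");show();show()
im=cv2.imread("pics/s15.png")[180:225,175:210];cv2.imwrite("pics/c_s15c.png",cv2.resize(im,None,fx=13,fy=13,interpolation=cv2.INTER_NEAREST))
```

```text
t 13.50 [ 0.5503 -0.1829  0.2397] F [-5.6   0.5  -6.19] M [0.063 1.259 0.038] gap 0.370 q [-0.52  0.43  1.3  -0.    1.42 -2.03]
t 13.55 [ 0.5502 -0.1829  0.2396] F [-5.61  0.18 -7.2 ] M [0.09  1.231 0.023] gap 0.367 q [-0.52  0.43  1.3  -0.    1.42 -2.03]
t 13.55 [ 0.5502 -0.1829  0.2396] F [-5.61  0.18 -7.2 ] M [0.09  1.231 0.023] gap 0.367 q [-0.52  0.43  1.3  -0.    1.42 -2.03]
```

View pics/c_s15c.png

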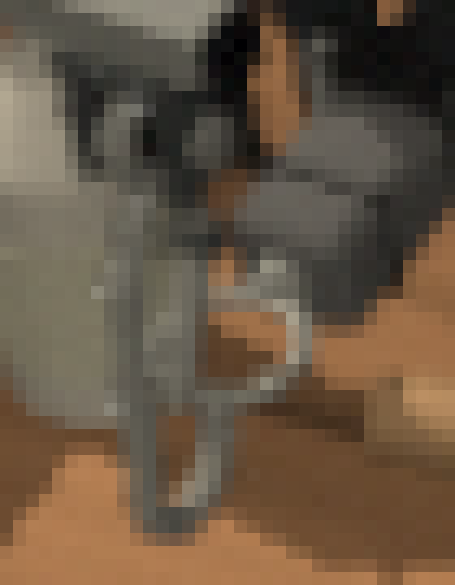

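Emit:
step_arm(plan=[[[0,0,2,0,0,0],[0,0,4,0,0,0],[0,0,6,0,0,0],[0,0,6,0,0,0]]])

```text
t: 13.95
eef_pos: [0.5513, -0.1832, 0.2343]
eef_rot: [0.001, 0.729, 0.684, 0.0]
contact_force: [0.1, -0.2, -3.2]
finger_gap: 0.363
```

Emit:
step_arm(plan=[[[0,0,2,0,0,0],[0,0,4,0,0,0],[0,0,6,0,0,0],[0,0,6,0,0,0]]])

```text
t: 14.35
eef_pos: [0.5506, -0.183, 0.2277]
eef_rot: [-0.0, 0.729, 0.684, -0.0]
contact_force: [0.1, 0.1, -3.5]
finger_gap: 0.364
```

Run:
```python
from h import *
s=show();snap("scene","s16");show()
im=cv2.imread("pics/s16.png")[180:225,175:210];cv2.imwrite("pics/c_s16c.png",cv2.resize(im,None,fx=13,fy=13,interpolation=cv2.INTER_NEAREST))
```

```text
t 14.35 [ 0.5506 -0.183   0.2277] F [ 0.07  0.07 -3.48] M [-0.003  0.01   0.008] gap 0.364 q [-0.52  0.43  1.32  0.    1.39 -2.03]
t 14.40 [ 0.5507 -0.1831  0.2279] F [ 1.51  0.16 -3.41] M [-0.01   0.021  0.011] gap 0.365 q [-0.52  0.43  1.32  0.    1.39 -2.03]
```

View pics/c_s16c.png

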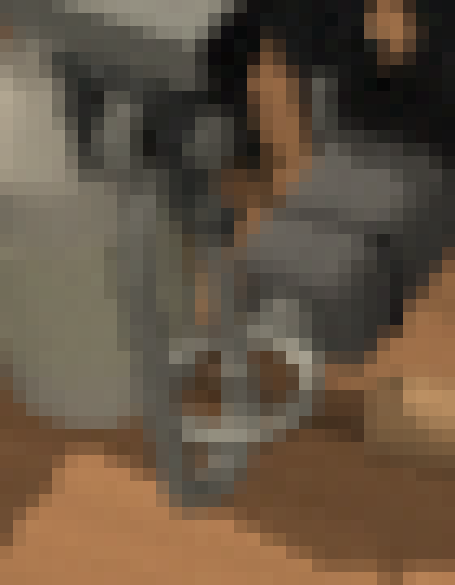

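Emit:
step_arm(plan=[[[0,0,2,0,0,0],[0,-3,4.5,0,0,0],[0,-6,4.5,0,0,0],[0,-9,4.5,0,0,0],[0,-9,4.5,0,0,0]]])

```text
t: 14.9
eef_pos: [0.5414, -0.1825, 0.2237]
eef_rot: [0.0, 0.729, 0.684, 0.0]
contact_force: [-0.5, 0.3, -3.8]
finger_gap: 0.367
```

Emit:
step_arm(plan=[[[0,-1.5,0,0,0,0],[0,-3,0,0,0,0],[0,-3,0,0,0,0]]])

```text
t: 15.2
eef_pos: [0.5386, -0.1823, 0.2236]
eef_rot: [0.0, 0.729, 0.684, 0.0]
contact_force: [0.3, 0.2, -3.6]
finger_gap: 0.361
```

Emit:
step_arm(plan=[[[0,-1.5,0,0,0,0],[0,-3,0,0,0,0],[0,-3,0,0,0,0]]])

```text
t: 15.5
eef_pos: [0.5358, -0.1822, 0.2237]
eef_rot: [0.0, 0.729, 0.684, 0.0]
contact_force: [1.5, 0.8, -2.6]
finger_gap: 0.364
```

Emit:
step_arm(plan=[[[0,-1,0,0,0,0],[0,-2,0,0,0,0],[0,-2,0,0,0,0]]])

```text
t: 15.8
eef_pos: [0.5339, -0.182, 0.2237]
eef_rot: [0.0, 0.729, 0.684, 0.0]
contact_force: [2.9, -0.2, -1.5]
finger_gap: 0.364
```

Emit:
step_arm(plan=[[[0,-1,0,0,0,0],[0,-2,0,0,0,0],[0,-2,0,0,0,0]]])

```text
t: 16.1
eef_pos: [0.5318, -0.1819, 0.2237]
eef_rot: [0.0, 0.729, 0.684, 0.0]
contact_force: [3.6, 0.1, -1.4]
finger_gap: 0.362
```

Emit:
step_arm(plan=[[[0,-1,0,0,0,0],[0,-2,0,0,0,0],[0,-2,0,0,0,0]]])

```text
t: 16.4
eef_pos: [0.5298, -0.1818, 0.2236]
eef_rot: [0.0, 0.729, 0.684, 0.0]
contact_force: [5.3, -0.7, -1.4]
finger_gap: 0.367
```

Emit:
step_arm(plan=[[[0,-0.5,0,0,0,0],[0,-1,0,0,0,0],[0,-1,0,0,0,0]]])

```text
t: 16.7
eef_pos: [0.5293, -0.1818, 0.2237]
eef_rot: [0.001, 0.729, 0.684, 0.001]
contact_force: [8.2, -0.7, -0.9]
finger_gap: 0.366
```

Emit:
step_arm(plan=[[[0,-0.2,0,0,0,0],[0,-0.4,0,0,0,0],[0,-0.4,0,0,0,0]]])

```text
t: 17.0
eef_pos: [0.5293, -0.1818, 0.2237]
eef_rot: [0.001, 0.729, 0.684, 0.001]
contact_force: [10.7, -0.9, -2.5]
finger_gap: 0.366
```

Run:
```python
from h import *
s=show();snapshot("scene");show();snapshot("scene");show()
```

```text
t 17.00 [ 0.5293 -0.1818  0.2237] F [10.71 -0.88 -2.53] M [-0.173 -1.815 -0.033] gap 0.366 q [-0.54  0.39  1.39  0.    1.36 -2.05]
t 17.05 [ 0.5293 -0.1818  0.2237] F [10.26 -0.21 -2.32] M [-0.132 -1.814 -0.038] gap 0.365 q [-0.54  0.39  1.39  0.    1.36 -2.05]
t 17.10 [ 0.5293 -0.1817  0.2237] F [10.29 -2.13 -1.3 ] M [-0.16  -1.782  0.03 ] gap 0.368 q [-0.54  0.39  1.39  0.    1.36 -2.05]
```

About 10.3 N; hold it steadily.

Emit:
step_arm(plan=[[[0,0,0,0,0,0],[0,0,0,0,0,0],[0,0,0,0,0,0],[0,0,0,0,0,0]]])

```text
t: 17.5
eef_pos: [0.5293, -0.1818, 0.2237]
eef_rot: [0.001, 0.729, 0.684, 0.001]
contact_force: [10.8, -0.8, -2.9]
finger_gap: 0.366
```

Emit:
step_arm(plan=[[[0,0,0,0,0,0],[0,0,0,0,0,0],[0,0,0,0,0,0]]])

```text
t: 17.8
eef_pos: [0.5293, -0.1818, 0.2237]
eef_rot: [0.001, 0.729, 0.684, 0.001]
contact_force: [10.2, -1.6, -2.3]
finger_gap: 0.37
```

Run:
```python
from h import *
s=show();snap("scene","s17");show()
im=cv2.imread("pics/s17.png")[180:225,175:210];cv2.imwrite("pics/c_s17c.png",cv2.resize(im,None,fx=13,fy=13,interpolation=cv2.INTER_NEAREST))
```

```text
t 17.80 [ 0.5293 -0.1818  0.2237] F [10.21 -1.56 -2.33] M [-0.205 -1.803 -0.015] gap 0.370 q [-0.54  0.39  1.39  0.    1.36 -2.05]
t 17.85 [ 0.5293 -0.1818  0.2237] F [10.55 -1.74 -1.79] M [-0.187 -1.759  0.043] gap 0.359 q [-0.54  0.39  1.39  0.    1.36 -2.05]
```

View pics/c_s17c.png

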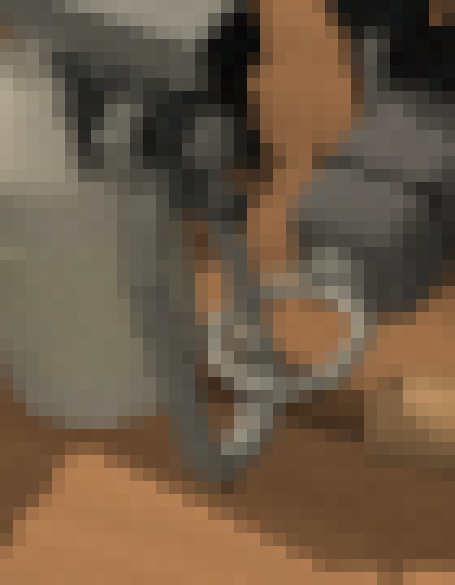

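Emit:
step_arm(plan=[[[0,2,0,0,0,0],[0,5,0,0,0,0],[0,9,0,0,0,0],[0,13,0,0,0,0],[0,16.5,2,0,0,0],[0,16.5,4,0,0,0],[0,16.5,4,0,0,0],[0,16.5,4,0,0,0]]])

```text
t: 18.65
eef_pos: [0.5446, -0.1826, 0.2193]
eef_rot: [-0.0, 0.729, 0.684, -0.0]
contact_force: [0.2, 0.2, -3.2]
finger_gap: 0.364
```

Run:
```python
from h import *
s=show();snap("scene","s18")
im=cv2.imread("pics/s18.png")[180:225,175:210];cv2.imwrite("pics/c_s18c.png",cv2.resize(im,None,fx=13,fy=13,interpolation=cv2.INTER_NEAREST))
c=np.array([.5,98,-22.6])
for a in (-3,-6,-9,-12,-15,-18,-21,-25):
  print(a,(c-R.from_rotvec(np.radians([a,0,0])).as_matrix()@c).round(1))
for th in (25,50):
  Rm=down(-3.65,th);R0=down(-3.65);p=s["eef_pos"]+R0@c/1e3-Rm@c/1e3;print(th,p,move(p,Rm))
```

```text
t 18.65 [ 0.5446 -0.1826  0.2193] F [ 0.18  0.17 -3.22] M [ 0.055 -0.048 -0.018] gap 0.364 q [-0.53  0.43  1.35 -0.    1.37 -2.03]
-3 [0.  1.3 5.1]
-6 [ 0.   2.9 10.1]
-9 [ 0.   4.7 15.1]
-12 [ 0.   6.8 19.9]
-15 [ 0.   9.2 24.6]
-18 [ 0.  11.8 29.2]
-21 [ 0.  14.6 33.6]
-25 [ 0.  18.7 39.3]
25 [ 0.5633221  -0.18383615  0.1800238 ] [0.0, 18.7, 39.4, -25.02, -0.0, -0.0]
50 [ 0.59684038 -0.1859743   0.15232359] [0.0, 52.3, 67.1, -50.02, -0.0, -0.0]
```

View pics/c_s18c.png

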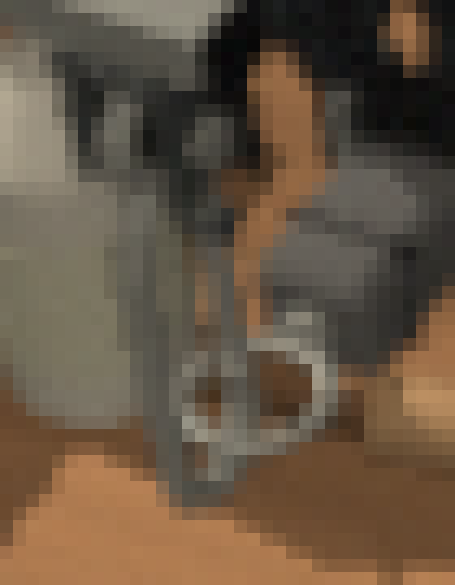

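Emit:
step_arm(plan=[[[0,1.3,5.1,-3,0,0],[0,2.9,10.1,-6,0,0],[0,4.7,15.1,-9,0,0],[0,6.8,19.9,-12,0,0],[0,9.2,24.6,-15,0,0],[0,11.8,29.2,-18,0,0],[0,14.6,33.6,-21,0,0],[0,18.7,39.3,-25,0,0],[0,18.7,39.3,-25,0,0]]])

```text
t: 19.6
eef_pos: [0.5622, -0.1834, 0.179]
eef_rot: [0.157, 0.712, 0.668, 0.148]
contact_force: [-0.0, 0.2, -3.9]
finger_gap: 0.367
```

Run:
```python
from h import *
s=show();snap("scene","s19")
crop("s19",150,100,290,240,5,"c_s19")
```

```text
t 19.60 [ 0.5622 -0.1834  0.179 ] F [-0.04  0.24 -3.88] M [-0.008  0.524  0.047] gap 0.367 q [-0.61  0.3   1.71  0.32  0.78 -2.31]
```

View pics/c_s19.png

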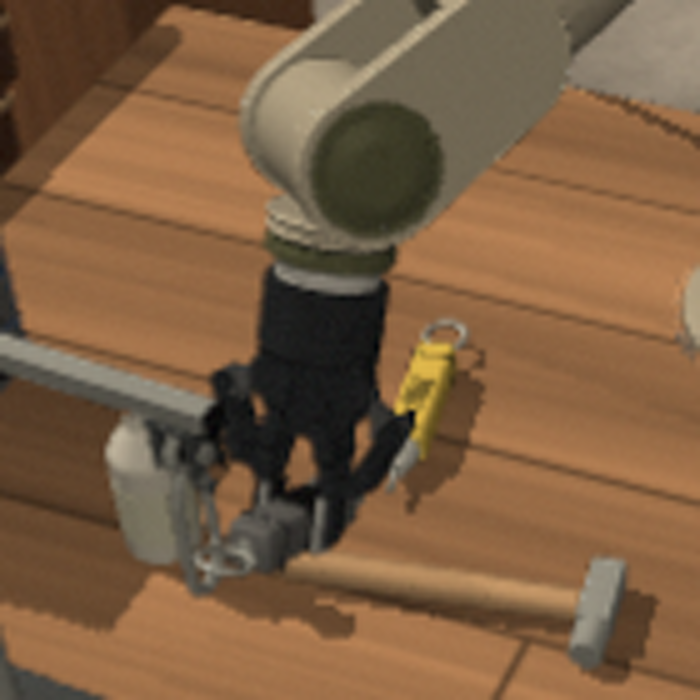

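Run:
```python
from h import *
c=np.array([.5,98,-22.6])
for a in (-2,-4,-6,-8,-10):
  print(a,(c-R.from_rotvec(np.radians([a,0,0])).as_matrix()@c).round(1))
```

```text
-2 [0.  0.8 3.4]
-4 [0.  1.8 6.8]
-6 [ 0.   2.9 10.1]
-8 [ 0.   4.1 13.4]
-10 [ 0.   5.4 16.7]
```

Emit:
step_arm(plan=[[[0,0.8,3.4,-2,0,0],[0,1.8,6.8,-4,0,0],[0,2.9,10.1,-6,0,0],[0,4.1,13.4,-8,0,0],[0,5.4,16.7,-10,0,0],[0,5.4,16.7,-10,0,0]]])

```text
t: 20.25
eef_pos: [0.5753, -0.1844, 0.1672]
eef_rot: [0.218, 0.695, 0.653, 0.206]
contact_force: [-0.1, -0.2, -3.8]
finger_gap: 0.364
```

Run:
```python
from h import *
s=show()
```

```text
t 20.25 [ 0.5753 -0.1844  0.1672] F [-0.12 -0.23 -3.84] M [ 0.064  0.604 -0.04 ] gap 0.364 q [-0.65  0.29  1.83  0.61  0.59 -2.59]
```

```bash
cat > tilt.py <<'E'
from h import *
def rows(yaw,pitch,yaw0,pitch0,n,c=np.array([.5,98,-22.6])):
    R0=down(yaw0,pitch0)
    for i in range(1,n+1):
        f=i/n;Rm=down(yaw0+f*(yaw-yaw0),pitch0+f*(pitch-pitch0));D=R0.T@Rm
        print(((c-D@c).round(1)).tolist()+np.degrees(R.from_matrix(D).as_rotvec()).round(1).tolist())
E
python3 - <<'E'
from tilt import *
rows(-17.65,35,-3.65,35,5)
print(down(-3.65,35).round(3),rot(sense()["eef_rot"]).round(3))
E
```

```text
[3.3, 0.0, 0.0, -0.0, -1.6, 2.3]
[6.6, 0.2, 0.2, 0.0, -3.2, 4.6]
[9.8, 0.5, 0.4, 0.0, -4.8, 6.9]
[13.1, 1.0, 0.7, -0.0, -6.4, 9.2]
[16.3, 1.5, 1.1, 0.0, -8.0, 11.5]
[[ 0.064  0.817  0.572]
 [ 0.998 -0.052 -0.037]
 [ 0.     0.574 -0.819]] [[ 0.063  0.818  0.571]
 [ 0.998 -0.052 -0.035]
 [ 0.001  0.572 -0.82 ]]
```

Emit:
step_arm(plan=[[[3.3,0,0,0,-1.6,2.3],[6.6,0.2,0.2,0,-3.2,4.6],[9.8,0.5,0.4,0,-4.8,6.9],[13.1,1,0.7,0,-6.4,9.2],[16.3,1.5,1.1,0,-8,11.5],[16.3,1.5,1.1,0,-8,11.5]]])

```text
t: 20.85
eef_pos: [0.5788, -0.1677, 0.168]
eef_rot: [0.242, 0.77, 0.563, 0.178]
contact_force: [0.6, 0.0, -3.6]
finger_gap: 0.37
```

Run:
```python
from h import *
s=show()
```

```text
t 20.85 [ 0.5788 -0.1677  0.168 ] F [ 0.6   0.04 -3.6 ] M [0.177 0.579 0.005] gap 0.370 q [-0.53  0.27  1.85  0.31  0.44 -2.04]
```

Emit:
step_arm(plan=[[[0,0.8,3.4,-2,0,0],[0,1.8,6.8,-4,0,0],[0,2.9,10.1,-6,0,0],[0,4.1,13.4,-8,0,0],[0,5.4,16.7,-10,0,0],[0,6.8,19.9,-12,0,0],[0,6.8,19.9,-12,0,0]]])

```text
t: 21.55
eef_pos: [0.5958, -0.1734, 0.157]
eef_rot: [0.32, 0.743, 0.539, 0.236]
contact_force: [-1.1, -0.7, -4.1]
finger_gap: 0.368
```

Run:
```python
from h import *
s=show();snap("scene","s20");snap("wrist","w20")
crop("s20",150,130,250,230,7,"c_s20")
Rt=rot(s["eef_rot"]);print(s["eef_pos"]+Rt@np.array([.5,98,-22.6])/1e3, "axis elev",np.degrees(np.arcsin(Rt[2,1])))
```

```text
t 21.55 [ 0.5958 -0.1734  0.157 ] F [-1.09 -0.74 -4.14] M [0.249 0.736 0.001] gap 0.368 q [-0.55  0.3   1.96  1.16  0.19 -2.88]
[ 0.64392611 -0.18893854  0.24389019] axis elev 46.801144822322556
```

View pics/c_s20.png

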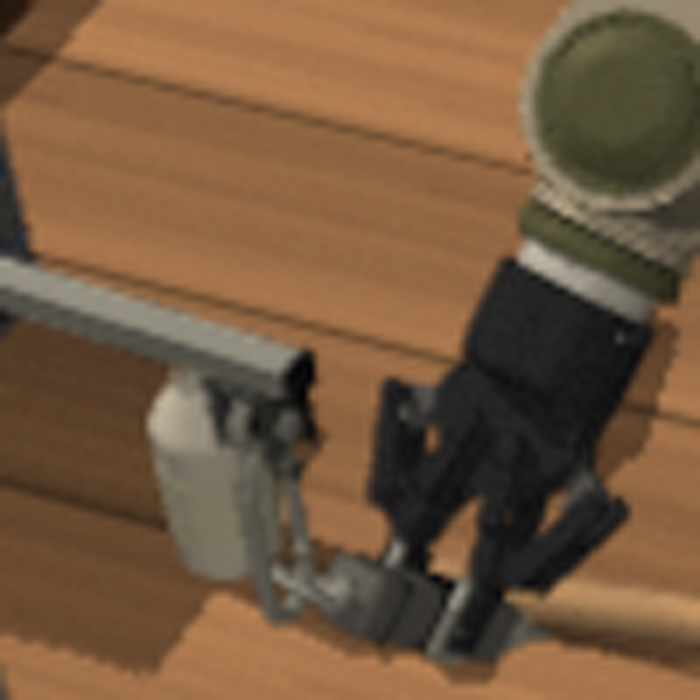

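View pics/w20.png

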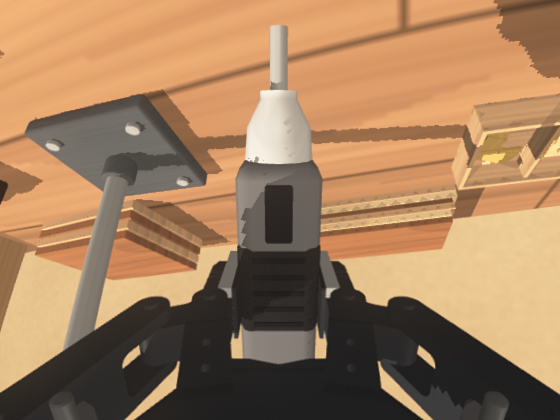

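Run:
```python
from tilt import *
print(sense()["joint_positions"].round(4),sense()["qvel"].round(3))
rows(-23.65,45,-17.65,46.8,4)
```

```text
[-0.5467  0.3041  1.9562  1.1454  0.1901 -2.8808] [ 0.002 -0.005 -0.001 -0.006 -0.007 -0.   ]
[1.3, -0.2, -0.8, 0.4, -1.1, 1.0]
[2.7, -0.3, -1.5, 0.9, -2.2, 2.1]
[4.1, -0.4, -2.2, 1.3, -3.2, 3.1]
[5.6, -0.5, -2.9, 1.8, -4.3, 4.2]
```

Emit:
step_arm(plan=[[[1.3,-0.2,-0.8,0.4,-1.1,1],[2.7,-0.3,-1.5,0.9,-2.2,2.1],[4.1,-0.4,-2.2,1.3,-3.2,3.1],[5.6,-0.5,-2.9,1.8,-4.3,4.2],[5.6,-0.5,-2.9,1.8,-4.3,4.2]]])

```text
t: 22.15
eef_pos: [0.5951, -0.1671, 0.1592]
eef_rot: [0.321, 0.771, 0.509, 0.208]
contact_force: [-0.7, -0.3, -3.6]
finger_gap: 0.362
```

Run:
```python
from h import *
s=show();Rt=rot(s["eef_rot"]);print(s["eef_pos"]+Rt@np.array([.5,98,-22.6])/1e3, "axis elev",np.degrees(np.arcsin(Rt[2,1])))
```

```text
t 22.15 [ 0.5951 -0.1671  0.1592] F [-0.7  -0.33 -3.62] M [0.26  0.677 0.04 ] gap 0.362 q [-0.48  0.3   1.93  0.38  0.13 -2.01]
[ 0.64449872 -0.18733785  0.24444628] axis elev 44.95537789169236
```

Emit:
step_arm(plan=[[[0,-1.5,1.5,0,0,0],[0,-3,3,0,0,0],[0,-3.6,3.6,0,0,0],[0,-3.6,3.6,0,0,0]]])

```text
t: 22.55
eef_pos: [0.5947, -0.1673, 0.1533]
eef_rot: [0.32, 0.774, 0.505, 0.209]
contact_force: [0.5, 0.2, -3.3]
finger_gap: 0.367
```

Run:
```python
from h import *
s=show();snap("scene","s21");show()
im=cv2.imread("pics/s21.png")[185:225,175:215];cv2.imwrite("pics/c_s21.png",cv2.resize(im,None,fx=13,fy=13,interpolation=cv2.INTER_NEAREST))
```

```text
t 22.55 [ 0.5947 -0.1673  0.1533] F [ 0.51  0.19 -3.26] M [ 0.217  0.692 -0.028] gap 0.367 q [-0.49  0.31  1.94  0.44  0.12 -2.06]
t 22.60 [ 0.5947 -0.1673  0.1534] F [-0.22 -0.45 -3.56] M [0.288 0.689 0.042] gap 0.369 q [-0.49  0.31  1.94  0.44  0.12 -2.06]
```

View pics/c_s21.png

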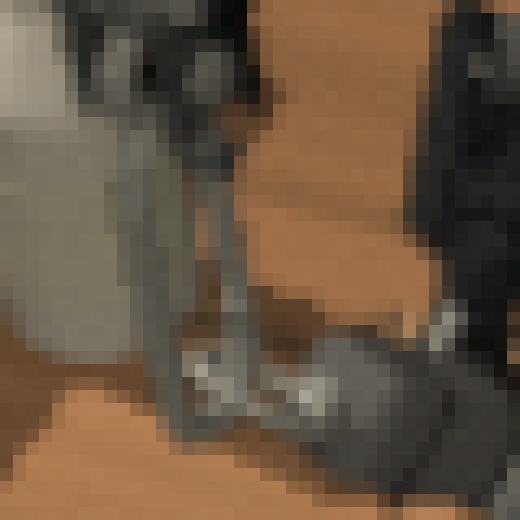

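Emit:
step_arm(plan=[[[0,0,0,0,0,0],[0,0,0,0,0,0],[0,0,0,0,0,0],[0,0,-10,0,0,0],[0,0,-25,0,0,0],[0,0,-45,0,0,0],[0,0,-65,0,0,0],[0,0,-90,0,0,0],[0,0,-110,0,0,0],[0,0,-120,0,0,0]]], jaw=1)

```text
t: 23.6
eef_pos: [0.5168, -0.1329, 0.24]
eef_rot: [0.321, 0.773, 0.505, 0.21]
contact_force: [0.2, 1.4, 0.2]
finger_gap: 0.999
```

Run:
```python
from h import *
s=show();snap("scene","s22")
crop("s22",130,120,260,250,6,"c_s22")
```

```text
t 23.60 [ 0.5168 -0.1329  0.24  ] F [0.25 1.36 0.2 ] M [ 0.058  0.269 -0.056] gap 0.999 q [-0.5  -0.01  2.05  0.2   0.32 -1.83]
```

View pics/c_s22.png

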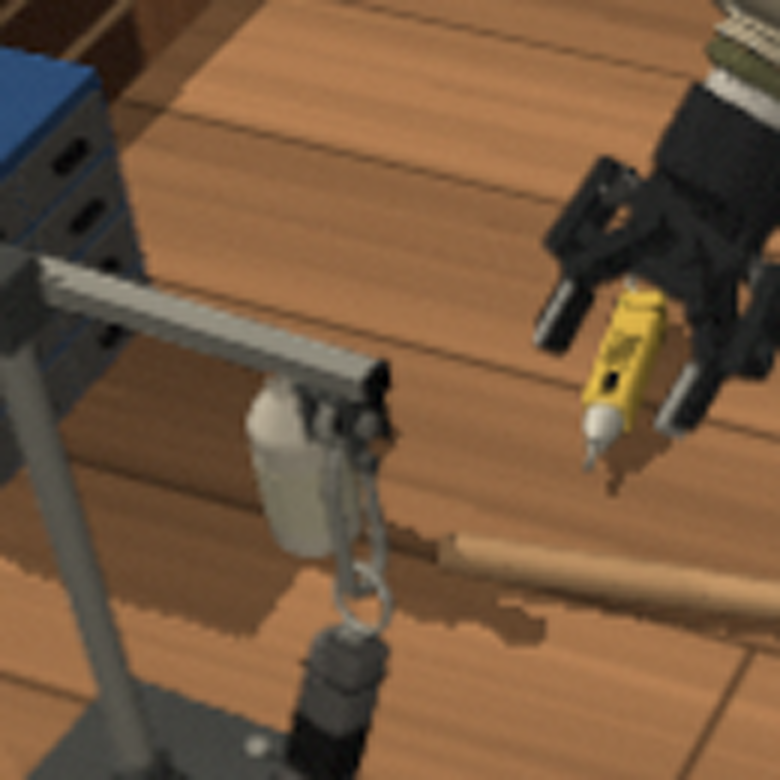

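Emit:
step_arm(plan=[[[0,0,-20,0,0,0],[0,0,-40,0,0,0],[0,0,-60,0,0,0],[0,0,-60,0,0,0],[0,0,-60,0,0,0],[0,0,-60,0,0,0],[0,0,-60,0,0,0],[0,0,-60,0,0,0],[0,0,-60,0,0,0],[0,0,-60,0,0,0]]])

```text
t: 24.65
eef_pos: [0.4783, -0.1161, 0.2807]
eef_rot: [0.32, 0.774, 0.505, 0.209]
contact_force: [0.1, -0.5, 0.6]
finger_gap: 0.998
```

Emit:
step_arm(plan=[[[0,0,0,0,0,0],[0,0,0,0,0,0],[0,0,0,0,0,0],[0,0,0,0,0,0],[0,0,0,0,0,0],[0,0,0,0,0,0],[0,0,0,0,0,0],[0,0,0,0,0,0],[0,0,0,0,0,0],[0,0,0,0,0,0]]])

```text
t: 25.65
eef_pos: [0.4783, -0.1161, 0.2808]
eef_rot: [0.32, 0.774, 0.505, 0.209]
contact_force: [0.4, 0.0, 0.0]
finger_gap: 1.001
```

Emit:
step_arm(plan=[[[0,0,0,0,0,0],[0,0,0,0,0,0],[0,0,0,0,0,0],[0,0,0,0,0,0],[0,0,0,0,0,0],[0,0,0,0,0,0],[0,0,0,0,0,0],[0,0,0,0,0,0],[0,0,0,0,0,0],[0,0,0,0,0,0]]])

```text
t: 26.65
eef_pos: [0.4783, -0.1161, 0.2808]
eef_rot: [0.32, 0.774, 0.505, 0.209]
contact_force: [0.6, 0.6, 0.2]
finger_gap: 1.001
```

Emit:
step_arm(plan=[[[0,0,0,0,0,0],[0,0,0,0,0,0],[0,0,0,0,0,0],[0,0,0,0,0,0],[0,0,0,0,0,0],[0,0,0,0,0,0],[0,0,0,0,0,0],[0,0,0,0,0,0],[0,0,0,0,0,0],[0,0,0,0,0,0]]])

```text
t: 27.65
eef_pos: [0.4783, -0.1161, 0.2808]
eef_rot: [0.32, 0.774, 0.505, 0.209]
contact_force: [-0.1, -0.8, -0.7]
finger_gap: 0.998
```

Run:
```python
from h import *
show();ims=[]
for i in range(12):
  ims.append(snap("scene",f"s3{i:02d}")[1].astype(int)[170:290,150:240])
print([int(np.abs(a-ims[0]).max()) for a in ims],[int((np.abs(a-ims[0]).max(2)>25).sum()) for a in ims])
snap("top","t30");crop("s300",130,150,260,290,5,"c_s30")
```

```text
t 27.65 [ 0.4783 -0.1161  0.2808] F [-0.12 -0.76 -0.68] M [0.157 0.289 0.047] gap 0.998 q [-0.52 -0.17  2.07  0.17  0.46 -1.79]
[0, 100, 134, 147, 152, 151, 153, 153, 153, 155, 153, 152] [0, 68, 282, 532, 725, 855, 895, 880, 916, 935, 904, 758]
```

View pics/c_s30.png

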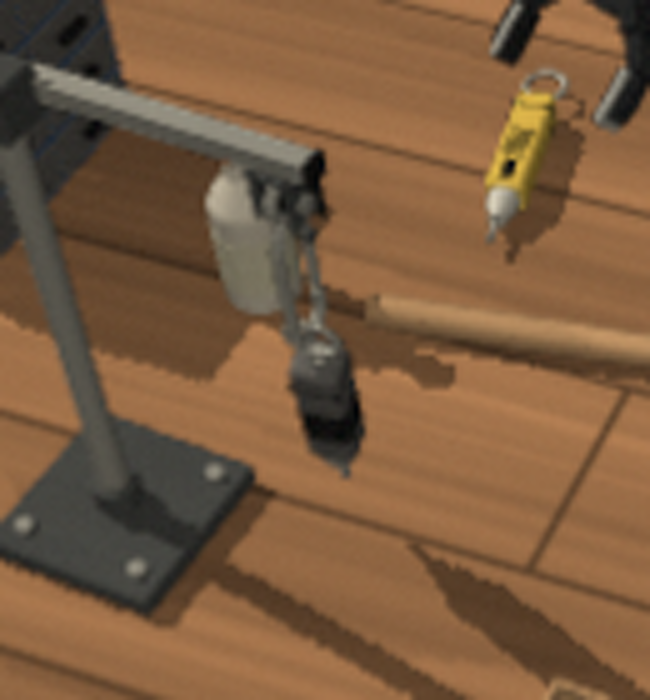

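View pics/t30.png

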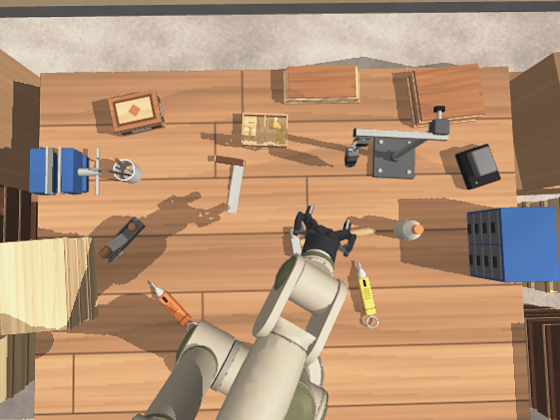

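Emit:
step_arm(plan=[[[0,0,0,0,0,0],[0,0,0,0,0,0],[0,0,0,0,0,0],[0,0,0,0,0,0],[0,0,0,0,0,0],[0,0,0,0,0,0],[0,0,0,0,0,0],[0,0,0,0,0,0],[0,0,0,0,0,0],[0,0,0,0,0,0]]])

```text
t: 29.3
eef_pos: [0.4783, -0.1161, 0.2808]
eef_rot: [0.32, 0.774, 0.505, 0.209]
contact_force: [0.9, 0.2, 0.7]
finger_gap: 1.001
```

Emit:
step_arm(plan=[[[0,0,0,0,0,0],[0,0,0,0,0,0],[0,0,0,0,0,0],[0,0,0,0,0,0],[0,0,0,0,0,0],[0,0,0,0,0,0],[0,0,0,0,0,0],[0,0,0,0,0,0],[0,0,0,0,0,0],[0,0,0,0,0,0]]])

```text
t: 30.3
eef_pos: [0.4783, -0.1161, 0.2808]
eef_rot: [0.32, 0.774, 0.505, 0.209]
contact_force: [0.1, -0.1, 0.1]
finger_gap: 1.002
```

Emit:
step_arm(plan=[[[0,0,0,0,0,0],[0,0,0,0,0,0],[0,0,0,0,0,0],[0,0,0,0,0,0],[0,0,0,0,0,0],[0,0,0,0,0,0],[0,0,0,0,0,0],[0,0,0,0,0,0],[0,0,0,0,0,0],[0,0,0,0,0,0]]])

```text
t: 31.3
eef_pos: [0.4783, -0.1161, 0.2808]
eef_rot: [0.32, 0.774, 0.505, 0.209]
contact_force: [-0.2, -0.7, 0.3]
finger_gap: 1.003
```

Emit:
step_arm(plan=[[[0,0,0,0,0,0],[0,0,0,0,0,0],[0,0,0,0,0,0],[0,0,0,0,0,0],[0,0,0,0,0,0],[0,0,0,0,0,0],[0,0,0,0,0,0],[0,0,0,0,0,0],[0,0,0,0,0,0],[0,0,0,0,0,0]]])

```text
t: 32.3
eef_pos: [0.4783, -0.1161, 0.2808]
eef_rot: [0.32, 0.774, 0.505, 0.209]
contact_force: [-0.6, 0.7, 0.2]
finger_gap: 0.998
```

Emit:
step_arm(plan=[[[0,0,0,0,0,0],[0,0,0,0,0,0],[0,0,0,0,0,0],[0,0,0,0,0,0],[0,0,0,0,0,0],[0,0,0,0,0,0],[0,0,0,0,0,0],[0,0,0,0,0,0],[0,0,0,0,0,0],[0,0,0,0,0,0]]])

```text
t: 33.3
eef_pos: [0.4783, -0.1161, 0.2808]
eef_rot: [0.32, 0.774, 0.505, 0.209]
contact_force: [-0.7, 0.5, -0.2]
finger_gap: 1.001
```

Emit:
step_arm(plan=[[[0,0,0,0,0,0],[0,0,0,0,0,0],[0,0,0,0,0,0],[0,0,0,0,0,0],[0,0,0,0,0,0],[0,0,0,0,0,0],[0,0,0,0,0,0],[0,0,0,0,0,0],[0,0,0,0,0,0],[0,0,0,0,0,0]]])

```text
t: 34.3
eef_pos: [0.4783, -0.1161, 0.2808]
eef_rot: [0.32, 0.774, 0.505, 0.209]
contact_force: [0.6, -0.2, -0.0]
finger_gap: 0.999
```

Run:
```python
from h import *
show();ims=[]
for i in range(16):
  ims.append(snap("scene",f"s4{i:02d}")[1].astype(int)[170:290,150:240])
print([int((np.abs(a-ims[0]).max(2)>25).sum()) for a in ims])
cv2.imwrite("pics/sw.png",np.hstack([cv2.resize(cv2.imread(f"pics/s4{i:02d}.png")[190:280,170:230],None,fx=2.2,fy=2.2) for i in (0,3,6,9,12,15)]))
```

```text
t 34.30 [ 0.4783 -0.1161  0.2808] F [ 0.55 -0.19 -0.01] M [ 0.112  0.334 -0.025] gap 0.999 q [-0.52 -0.17  2.07  0.17  0.46 -1.79]
[0, 5, 58, 175, 308, 417, 495, 542, 535, 483, 431, 337, 235, 144, 88, 102]
```

View pics/sw.png

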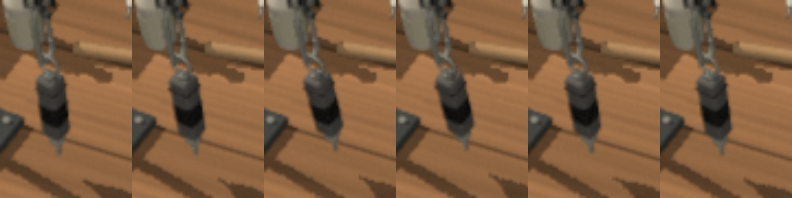

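Emit:
step_arm(plan=[[[0,0,0,0,0,0],[0,0,0,0,0,0],[0,0,0,0,0,0],[0,0,0,0,0,0],[0,0,0,0,0,0],[0,0,0,0,0,0],[0,0,0,0,0,0],[0,0,0,0,0,0],[0,0,0,0,0,0],[0,0,0,0,0,0]]])

```text
t: 36.1
eef_pos: [0.4783, -0.1161, 0.2808]
eef_rot: [0.32, 0.774, 0.505, 0.209]
contact_force: [-0.2, 0.1, -0.4]
finger_gap: 0.997
```

Emit:
step_arm(plan=[[[0,0,0,0,0,0],[0,0,0,0,0,0],[0,0,0,0,0,0],[0,0,0,0,0,0],[0,0,0,0,0,0],[0,0,0,0,0,0],[0,0,0,0,0,0],[0,0,0,0,0,0],[0,0,0,0,0,0],[0,0,0,0,0,0]]])

```text
t: 37.1
eef_pos: [0.4783, -0.1161, 0.2808]
eef_rot: [0.32, 0.774, 0.505, 0.209]
contact_force: [1.3, -0.5, -0.1]
finger_gap: 1.005
```

Emit:
step_arm(plan=[[[0,0,0,0,0,0],[0,0,0,0,0,0],[0,0,0,0,0,0],[0,0,0,0,0,0],[0,0,0,0,0,0],[0,0,0,0,0,0],[0,0,0,0,0,0],[0,0,0,0,0,0],[0,0,0,0,0,0],[0,0,0,0,0,0]]])

```text
t: 38.1
eef_pos: [0.4783, -0.1161, 0.2808]
eef_rot: [0.32, 0.774, 0.505, 0.209]
contact_force: [0.6, -0.1, -0.8]
finger_gap: 0.999
```

Emit:
step_arm(plan=[[[0,0,0,0,0,0],[0,0,0,0,0,0],[0,0,0,0,0,0],[0,0,0,0,0,0],[0,0,0,0,0,0],[0,0,0,0,0,0],[0,0,0,0,0,0],[0,0,0,0,0,0],[0,0,0,0,0,0],[0,0,0,0,0,0]]])

```text
t: 39.1
eef_pos: [0.4783, -0.1161, 0.2808]
eef_rot: [0.32, 0.774, 0.505, 0.209]
contact_force: [0.0, -0.0, 0.2]
finger_gap: 1.001
```

Emit:
step_arm(plan=[[[0,0,0,0,0,0],[0,0,0,0,0,0],[0,0,0,0,0,0],[0,0,0,0,0,0],[0,0,0,0,0,0],[0,0,0,0,0,0],[0,0,0,0,0,0],[0,0,0,0,0,0],[0,0,0,0,0,0],[0,0,0,0,0,0]]])

```text
t: 40.1
eef_pos: [0.4783, -0.1161, 0.2808]
eef_rot: [0.32, 0.774, 0.505, 0.209]
contact_force: [0.3, 0.4, -0.5]
finger_gap: 1.0
```

Emit:
step_arm(plan=[[[0,0,0,0,0,0],[0,0,0,0,0,0],[0,0,0,0,0,0],[0,0,0,0,0,0],[0,0,0,0,0,0],[0,0,0,0,0,0],[0,0,0,0,0,0],[0,0,0,0,0,0],[0,0,0,0,0,0],[0,0,0,0,0,0]]])

```text
t: 41.1
eef_pos: [0.4783, -0.1161, 0.2808]
eef_rot: [0.32, 0.774, 0.505, 0.209]
contact_force: [1.1, 0.3, -0.1]
finger_gap: 1.0
```

Emit:
step_arm(plan=[[[0,0,0,0,0,0],[0,0,0,0,0,0],[0,0,0,0,0,0],[0,0,0,0,0,0],[0,0,0,0,0,0],[0,0,0,0,0,0],[0,0,0,0,0,0],[0,0,0,0,0,0],[0,0,0,0,0,0],[0,0,0,0,0,0]]])

```text
t: 42.1
eef_pos: [0.4783, -0.1161, 0.2808]
eef_rot: [0.32, 0.774, 0.505, 0.209]
contact_force: [-0.0, -0.5, -0.3]
finger_gap: 0.998
```

Emit:
step_arm(plan=[[[0,0,0,0,0,0],[0,0,0,0,0,0],[0,0,0,0,0,0],[0,0,0,0,0,0],[0,0,0,0,0,0],[0,0,0,0,0,0],[0,0,0,0,0,0],[0,0,0,0,0,0],[0,0,0,0,0,0],[0,0,0,0,0,0]]])

```text
t: 43.1
eef_pos: [0.4783, -0.1161, 0.2808]
eef_rot: [0.32, 0.774, 0.505, 0.209]
contact_force: [-0.1, 1.1, -0.3]
finger_gap: 0.999
```

Emit:
step_arm(plan=[[[0,0,0,0,0,0],[0,0,0,0,0,0],[0,0,0,0,0,0],[0,0,0,0,0,0],[0,0,0,0,0,0],[0,0,0,0,0,0],[0,0,0,0,0,0],[0,0,0,0,0,0],[0,0,0,0,0,0],[0,0,0,0,0,0]]])

```text
t: 44.1
eef_pos: [0.4783, -0.1161, 0.2808]
eef_rot: [0.32, 0.774, 0.505, 0.209]
contact_force: [-0.3, -0.6, -0.0]
finger_gap: 1.0
```

Emit:
step_arm(plan=[[[0,0,0,0,0,0],[0,0,0,0,0,0],[0,0,0,0,0,0],[0,0,0,0,0,0],[0,0,0,0,0,0],[0,0,0,0,0,0],[0,0,0,0,0,0],[0,0,0,0,0,0],[0,0,0,0,0,0],[0,0,0,0,0,0]]])

```text
t: 45.1
eef_pos: [0.4783, -0.1161, 0.2808]
eef_rot: [0.32, 0.774, 0.505, 0.209]
contact_force: [1.1, 0.6, 0.1]
finger_gap: 1.001
```

Run:
```python
from h import *
show();ims=[]
for i in range(14):
  ims.append(snap("scene",f"s5{i:02d}")[1].astype(int)[170:290,150:240])
print([int((np.abs(a-ims[0]).max(2)>25).sum()) for a in ims],[int(np.abs(a-ims[0]).max()) for a in ims])
crop("s513",150,160,250,280,6,"c_s50")
```

```text
t 45.10 [ 0.4783 -0.1161  0.2808] F [1.11 0.6  0.13] M [0.095 0.319 0.044] gap 1.001 q [-0.52 -0.17  2.07  0.17  0.46 -1.79]
[0, 0, 0, 0, 0, 0, 0, 0, 0, 0, 0, 0, 0, 0] [0, 15, 14, 15, 14, 11, 11, 13, 12, 14, 14, 11, 12, 17]
```

View pics/c_s50.png

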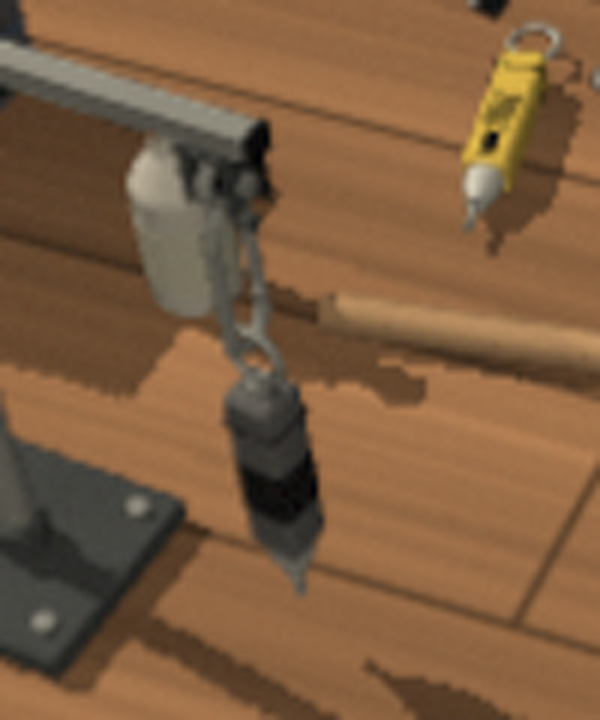

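Run:
```python
from plant import job_done
print(job_done())
```

```text
the job is handed in; nothing more can be done
None
```

The grey screwdriver now hangs from the closed snap hook, bit down and still. I handed the job in at about 46 s of the 72 s allowed.

- **Clip:** I pressed the gate in with the ring at about 8.6 N, then lowered the ring. The force dropped to zero and the hook sprang back, so the gate had snapped shut.
- **Pull test:** I pulled straight back at 10.2–10.8 N for about 0.8 s and the ring held. The highest hook load I read was about 11 N.
- **Release:** I tipped the tool to about 45° by hand before opening the jaws. It swung for several seconds. At 45 s, 14 pictures over 0.65 s showed no movement beyond image noise.
- **Other things on the bench:** in the overhead picture taken after release they looked to be where they started, compared by eye only.

These checks failed or disagreed:

- **First grasp missed:** the jaws closed above the tool, because the fingertips reach about 30 mm less far than the text says. I opened, went lower and gripped it on the second try, without moving the tool.
- **Height measurements:** positions worked out from two views came out 5–10 mm too low, so I used the bench and the given heights instead. The hook stood about 5 mm from where the stand's base implied, and I corrected for that from the pictures.
- **Joint 6 at its limit:** while tipping, joint 6 briefly read -2.881 rad against a range of -2.88. I moved it off at once by turning the tool a little more, but it may count as touching the limit.

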